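# Clamp a spot plate on the bench shaker with its cam lever

### The arm

A 6-joint arm with a two-finger parallel gripper is mounted at the origin on a cart in front of the work surface, level with it; the furniture and walls round the work are solid. World frame = base frame: x ahead of the robot, y to its left, z up, the work surface at z = 0. Lengths are in mm, angles in degrees, forces in N, time in s.
With the tool pointing down it reaches from about 350 to 875 mm from the base axis. Payload 4.2 kg.
Tool frame: the origin (TCP) lies at the centre of the arm's flange, where the gripper is bolted on; the fingertips stand 173 mm ahead of it and the grasp point (between the pads) lies 155 mm ahead of it; x points along the fingers, y is the direction in which the jaws open and shut, and the axes are right-handed (so a half turn about x gives the same grasp; the last joint's range is limited). The gripper opens to 85 mm and grips with 20 to 120 N. Pads are 22 mm wide; open, the fingers measure 114 mm over their backs; the gripper's body (76 mm by 85 mm) begins 54 mm behind the grasp point. The pads swing forward as they close: fully open they stand 13 mm farther back than shut.
Start: joints at [78.701, 22.042, 0.453, 0, -68.411, -14.817], TCP at [275.079, 561.187, 404.712] pointing down, gripper open.
Joint ranges: [-179.83, 179.83], [-69.29, 118.12], [-61.27, 80.66], [-181.25, 117.63], [-171.15, -9.14], [-177.46, 177.46]. Speed limits (degrees/s): [159.86, 159.86, 180, 180, 180, 180].

### API

Orientations are given as a 3x3 rotation matrix whose columns are the frame's x, y, z axes.
In Python, from bench import bot gives the robot as it stands.
- The arm moves only by the tool servo_tool, never from a script. Its argument "increments" is a list of rows, each a list of 2 entries, a list of its own where there are three numbers: the shift along the tool's x, y, z in m, then the turn about the tool's x in rad. A call has exactly 8 rows; each row is the pose to reach, as a shift and turn from the pose commanded when the call began, along the tool's axes at that moment; what a row does not reach only later rows make up. A row lasts 1/10 s, in which the tool goes at most 50 mm and 8.59 degrees, less where a joint would pass 70% of its speed; a pose out of reach is approached as far as the arm can. A call with a gripper value outside its range is refused whole. "grip" is the finger opening in m, from 0 to 0.0854, set as the call begins (left out, the last holds). The fingers move at their own pace and stop on an object; "force" is the grip in N (left out, the last holds). Time passes only in rows, so rows that repeat a pose let the fingers close, or fill a call up. It gives the time, the measured TCP pose, the force and the opening at its end, in the units of the state.
- bot.read_state(): the state, without advancing time (a new reading comes with each control period).
- bot.read_camera(name): name is "side" or "top"; returns (picture, depth): 420x560x3 uint8, red, green, blue; 420x560 float32, mm along the optical axis (not along the pixel's ray), 0 where there is no reading.
- bot.calibration(name): a dict with "fx", "fy", "cx", "cy" (pixels), "dist_coeffs" ([k1, k2, p1, p2, k3] as OpenCV has them; the pictures are not rectified), "position" and "orientation" of the camera in the world. Camera axes: x right, y down, z forward; pixel columns grow to the right and rows downward; lengths in mm; the calibration is good to about 2 mm. A picture is of the moment at which its call begins. calibration takes no time and is no camera call.
- bot.close_job(): hands the job in, once; it reports no verdict.
Trained networks look in the newest picture that a camera, given by its name, has taken for a name from the list of things; names that differ only in an ending like _2 or _b are one class to them, and where a whole thing is asked for, a point or a joint stands for the part that bears it (a point fixed in the world has none). Each returns a list of dicts, best first, with "confidence" (0 to 1); they miss things now and then, are a little off and sometimes report something else, mostly with a low value. They report only what shows in the picture. A call takes as long as a camera call.
- bot.find_in(camera, thing): "extent" ([left, top, width, height] in pixels, round what is visible of it).
The state is a dict: "time_s": time; "joint_positions": joint angles; "dq": joint speeds; "effort": joint torques, N m; "ee_pos": TCP position; "tcp_rot": TCP orientation; "wrist_force": force on the tool from outside, world axes, zero at the start; "wrist_torque": the same for the moment, N m; "opening": opening from 0.0 (shut) to 1.0 (fully open).
Only numpy, scipy, OpenCV 4.12 (cv2) and the standard library are available. Lean on these libraries where they do the work, as an engineer would, in place of code of your own. Each camera call takes 0.05 s, during which the arm holds its last target.

### The job

Get the porcelain spot plate ready for shaking: slide it along its bay on the shaker's platform until it is fully home against the rear stop, then turn the cam lever until the sprung pad has closed the gap and nips the plate against the side fence, with the pad's springs about half pressed in. Go no further than that - never squeeze the pad solid, or the porcelain chips - then let go of the lever, and leave the loose things on the bench alone.

Things in the scene. Friction and masses are not known exactly. Their poses are not given: they have to be found in the camera images.
- shaker: Bench shaker, white housing about 225 x 262 mm, aluminium platform on top. Origin on the bench; x points from front (knob) to rear, y left, z up. Platform top z = 72 mm. The plate's bay lies before the rear stop, between the sprung pad on the right (-y) and the side fence on the left (+y). Jaw guides beside the jaw: top z = 88 mm, x -26 to -15 and 55 to 66, y -125 to -66 mm.
- rear_stop (a point): Point on the front face of the rear stop, a steel bar 11 mm high across the bay's far end; 6 mm above the platform, at shaker x = 67.5 mm, y = 0.
- fence: Side fence, an aluminium angle rail 130 mm long along x, 14 mm high, on the platform at the left of the bay; screwed down (fixed), but at a different distance each time. Origin: in the middle of its length, at the platform's top, in the face that looks at the plate (plane y = 0 of this frame). Axes parallel to the shaker's.
- plate_center (a point): Centre (half-way up) of the loose white porcelain spot plate with round wells, 85 (x) x 105 (y) x 12 mm, 130 g give or take. It starts in the bay, flat on the platform, its 105 mm side across the bay, about 20 to 45 mm short of the rear stop and nearly square to it; it slides easily. Fully home, its centre is 42.5 mm in front of the rear stop.
- cam_pivot (a point): Point on the cam's upright axis, 20 mm above the platform, at shaker x = 20, y = -85.5 mm. The eccentric moves the jaw, which carries the pad, towards the fence by 10 mm x (1 - cos a), a being the cam angle.
- lever_handle (a point): Centre of the black upright handle at the end of the cam lever, on its axis 40 mm above the platform, 75 mm from the cam's axis. The handle is a round grip 18 mm thick at most, from 20 to 58 mm above the platform; the lever below it is a 9 mm rod whose top is 24 mm above the platform.
- cam (a joint): Cam lever angle about the upright axis, rad: 0 open, grows counter-clockwise seen from above (tightening), to 2.6 at most. At angle a the lever points at -140 degrees + a from the shaker's +x axis (at 0: to the front and right). Starts at 0 to 0.4; turns stiffly (0.25 N m, 3 to 6 N at the handle) and stays where it is left.
- pad_face (a point): Middle of the pad's rubber face that meets the plate, 7 mm above the platform, at shaker x = 20 mm; face 60 mm long (x), 11 mm high. With the cam at 0 and the pad free, it lies at shaker y = -57.5 mm; it moves with the jaw towards +y.
- pad (a joint): How far the pad is pressed back on its springs into the jaw, m: 0 free, 0.005 solid; about 2.5 N per mm. Half pressed in is 0.0025.
- beaker_100: Small glass beaker upside down on the bench to the left, 61 x 56 x 69 mm, origin at the middle of its underside. Leave alone.
- spare_plate: A second, identical spot plate lying on the bench to the left, 85 x 105 x 12 mm, origin at the middle of its underside. Leave alone.
- marker: Marker pen lying on the bench front left, 139 x 16 x 16 mm. Leave alone.
- tape_roll: Roll of tape lying flat on the bench at the left, 72 mm across, 18 mm high. Leave alone.

How it is judged:
By the outcome, as a careful person would: the job done as asked, in the order asked, and still so for the second after the job is handed in, with the robot touching nothing.
It also fails if it takes over 50 s, if anything falls off the work surface, if the arm or the gripper's body presses on something with over 40 N, if the wrist force passes 120 N, or if a joint passes its speed limit or range.

## Working session

There is one attempt and no reset: what is moved stays moved. The work goes in short steps, Python scripts to look and compute and a tool call to move; the robot and the scene stay as the last step left them, time stands still between calls to the robot, and variables do not carry over. Pictures are saved under pics/ and viewed, and the job is handed in when it is done.

Besides the shell and the picture viewer there is one more tool, called after "Emit:" in YAML: its name, and indented under it one key for each argument. servo_tool: Moves the arm, as the interface text tells. Its arguments: {"type":"object","properties":{"increments":{"type":"array","items":{"type":"array"}},"grip":{"type":"number"},"force":{"type":"number"}},"required":["increments"]}

```bash
mkdir -p pics; ls; python3 - <<'E'
from bench import bot
import cv2,numpy as np
s=bot.read_state();print(s)
for n in("side","top"):
    p,d=bot.read_camera(n);cv2.imwrite(f"pics/{n}0.png",p[:,:,::-1]);np.save(f"pics/{n}0.npy",d);print(n,bot.calibration(n))
E
```

```text
pics
{'time_s': 0.0, 'joint_positions': array([ 7.87021209e+01,  2.20904996e+01,  3.80628877e-01, -3.17794213e-02,
       -6.84107400e+01, -1.48169870e+01]), 'dq': array([-0.03199998, -0.08152153,  0.05343476,  0.04986996, -0.0467003 ,
       -0.05428799]), 'effort': array([ 1.17845324e-03, -3.92295527e+01,  1.88399345e+01,  4.18614373e+00,
       -4.59312359e-03, -1.54836624e-06]), 'ee_pos': array([274.97574072, 561.03034537, 403.62250532]), 'tcp_rot': array([[-9.18139655e-04, -4.40354893e-01, -8.97823326e-01],
       [-1.96316806e-03, -8.97821181e-01,  4.40355849e-01],
       [-9.99997651e-01,  2.16688625e-03, -4.01654325e-05]]), 'wrist_force': array([ 0.57973197, -0.51179538,  0.10259783]), 'wrist_torque': array([ 0.01103411, -0.02899225, -0.00223184]), 'opening': 1.00529376545085}
side {'fx': 394.4944287006121, 'fy': 394.4944287006121, 'cx': 272.64585172818994, 'cy': 211.7183514465739, 'dist_coeffs': array([0.01811471, 0.        , 0.        , 0.        , 0.        ]), 'position': array([ 206.46211425, -571.38730228,  487.55367102]), 'orientation': array([[ 0.92931415, -0.15366636,  0.33580034],
       [-0.36898436, -0.42337674,  0.82740721],
       [ 0.0150254 , -0.89282629, -0.45015047]])}
top {'fx': 493.9681551805121, 'fy': 493.9681551805121, 'cx': 284.58754458482144, 'cy': 210.97047002370044, 'dist_coeffs': array([0.02155917, 0.        , 0.        , 0.        , 0.        ]), 'position': array([ 357.03683419,  140.44042928, 1169.83393117]), 'orientation': array([[-0.02723534, -0.99151425,  0.12711309],
       [-0.99951708,  0.025108  , -0.01830849],
       [ 0.01496157, -0.12755034, -0.99171925]])}
```

View pics/side0.png

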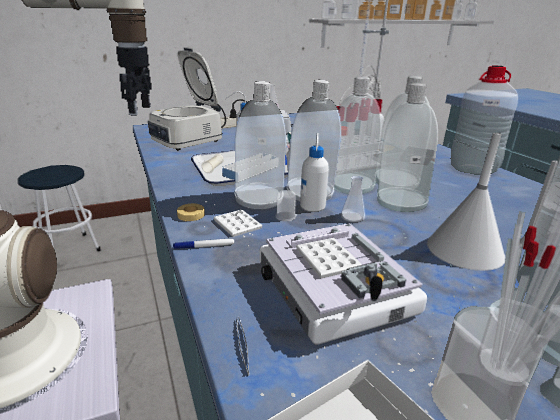

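View pics/top0.png

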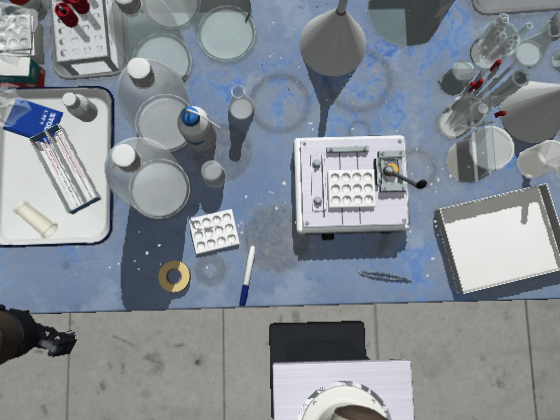

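```bash
cat > h.py <<'E'
import numpy as np,cv2
from bench import bot
def K(n):
    c=bot.calibration(n);return np.array([[c['fx'],0,c['cx']],[0,c['fy'],c['cy']],[0,0,1]]),c['dist_coeffs'],c['position'],c['orientation']
def ray(n,uv,z):
    k,d,p,R=K(n);q=cv2.undistortPoints(np.array(uv,float).reshape(-1,1,2),k,d).reshape(-1,2)
    r=np.c_[q,np.ones(len(q))]@R.T;return p+r*((z-p[2])/r[:,2])[:,None]
def proj(n,P):
    k,d,p,R=K(n);P=np.array(P,float).reshape(-1,3)
    return cv2.projectPoints(P,cv2.Rodrigues(R.T)[0],-R.T@p,k,d)[0].reshape(-1,2)
def cloud(n,d):
    k,dd,p,R=K(n);v,u=np.mgrid[:420,:560];q=cv2.undistortPoints(np.stack([u,v],-1).reshape(-1,1,2).astype(float),k,dd).reshape(-1,2)
    return ((np.c_[q,np.ones(len(q))]*d.reshape(-1,1))@R.T+p).reshape(420,560,3)
E
python3 - <<'E'
from h import *
a=cv2.imread('pics/top0.png')[120:250,280:440];cv2.imwrite('pics/topz.png',cv2.resize(a,None,fx=5,fy=4.5,interpolation=cv2.INTER_CUBIC)[:600] if 0 else cv2.resize(a,None,fx=4.6,fy=4.6,interpolation=cv2.INTER_CUBIC))
a=cv2.imread('pics/side0.png')[215:345,250:435];cv2.imwrite('pics/sidez.png',cv2.resize(a,None,fx=4.3,fy=4.3,interpolation=cv2.INTER_CUBIC))
E
```

```text
(no output)
```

View pics/topz.png

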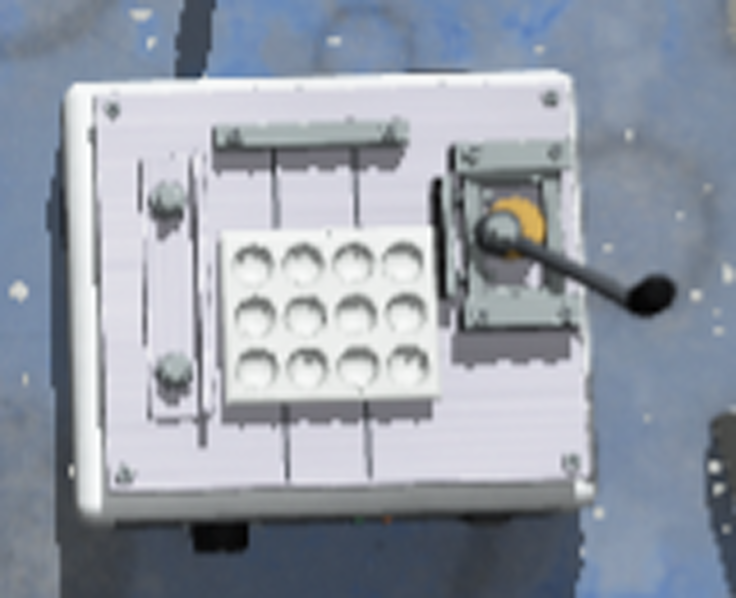

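View pics/sidez.png

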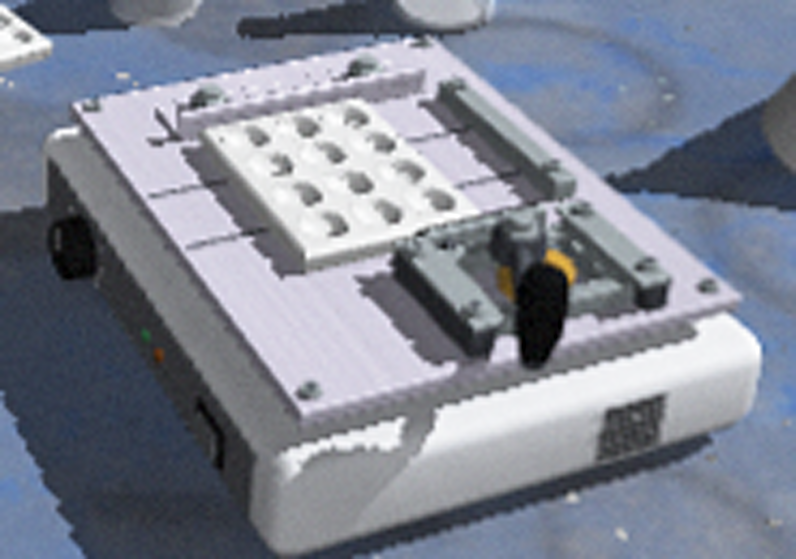

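```bash
cat > fit.py <<'E'
from h import *
from scipy.optimize import least_squares
Z=np.array
g=[(66,-66),(66,-125),(55,-66),(55,-125),(-15,-66),(-15,-125),(-26,-66),(-26,-125)]
pix=Z([(455,143),(572,140),(458,170),(575,167),(463,297),(577,292),(463,328),(577,325)])/4.6-0.4+[280,120]
def S2W(p,P):
    P=np.array(P,float).reshape(-1,3);c,s=np.cos(p[2]),np.sin(p[2]);return np.c_[p[0]+c*P[:,0]-s*P[:,1],p[1]+s*P[:,0]+c*P[:,1],P[:,2]]
G=[(a,b,88) for a,b in g]
if __name__=="__main__":
    f=lambda p:(proj('top',S2W(p,G))-pix).ravel()
    r=least_squares(f,[400,0,0],x_scale=[100,100,.1]);print(r.x,r.fun.reshape(-1,2).round(2))
    p=r.x
    for n,off,sc,box in(('top',(280,120),4.6,(160,130)),('side',(250,215),4.3,(185,130))):
        a=cv2.imread(f'pics/{n}0.png')[off[1]:off[1]+box[1],off[0]:off[0]+box[0]];a=cv2.resize(a,None,fx=sc,fy=sc,interpolation=cv2.INTER_CUBIC)
        def L(P,c):
            q=((proj(n,S2W(p,P))-off+.5)*sc);cv2.polylines(a,[np.round(q*8).astype(int)],False,c,1,cv2.LINE_AA,3)
        for o in(0,4):
            i=[0,1,3,2,0];L([G[o+j] for j in i],(0,0,255))
        L([(67.5,-48,83),(67.5,48,83),(67.5,48,72)],(0,160,0)); L([(20,-85.5,92),(20,-85.5,72)],(255,0,0))
        L([(-10,-57.5,83),(50,-57.5,83),(50,-57.5,72)],(255,0,255))
        L([(-112.5,-131,0),(-112.5,131,0),(112.5,131,0),(112.5,-131,0),(-112.5,-131,0)],(0,255,255))
        cv2.imwrite(f'pics/{n}fit.png',a)
    off=Z([280,120]);t=lambda l,z:ray('top',Z(l)/4.6-.4+off,z)
    def W2S(P):
        c,s=np.cos(p[2]),np.sin(p[2]);d=P[:,:2]-p[:2];return np.c_[c*d[:,0]+s*d[:,1],-s*d[:,0]+c*d[:,1]]
    print('plate',W2S(t([(222,232),(432,226),(440,400),(225,404)],84)).round(1))
    print('fence',W2S(t([(204,155),(211,412)],86)).round(1))
    print('stop',W2S(t([(215,150),(407,142)],83)).round(1))
    h=W2S(t([(655,287)],130));print('handle',h, np.degrees(np.arctan2(h[0,1]+85.5,h[0,0]-20))+140,np.hypot(h[0,1]+85.5,h[0,0]-20))
E
python3 fit.py
```

```text
[ 5.62996316e+02 -2.67188257e+01 -1.31826240e-02] [[-0.35 -0.52]
 [ 0.41 -0.16]
 [-0.82 -1.6 ]
 [-0.03 -1.24]
 [-0.73  1.51]
 [ 0.92  2.29]
 [-0.54 -0.35]
 [ 1.14 -0.01]]
plate [[ 22.7  47.9]
 [ 24.5 -54.8]
 [-61.3 -55.5]
 [-62.   48.5]]
fence [[ 60.7  55.9]
 [-66.   55.6]]
stop [[ 63.9  50.2]
 [ 66.8 -44.2]]
handle [[ -15.55917886 -148.50736236]] 20.56111829256247 72.34903532421669
```

View pics/topfit.png

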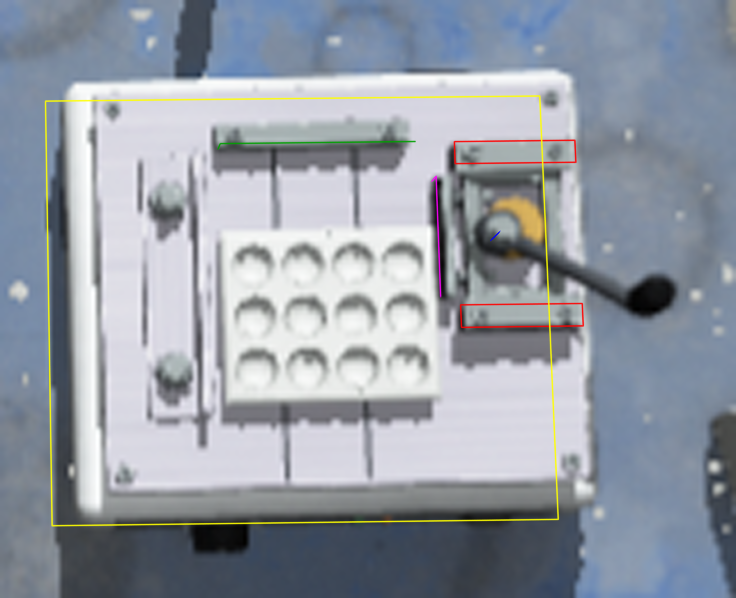

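View pics/sidefit.png

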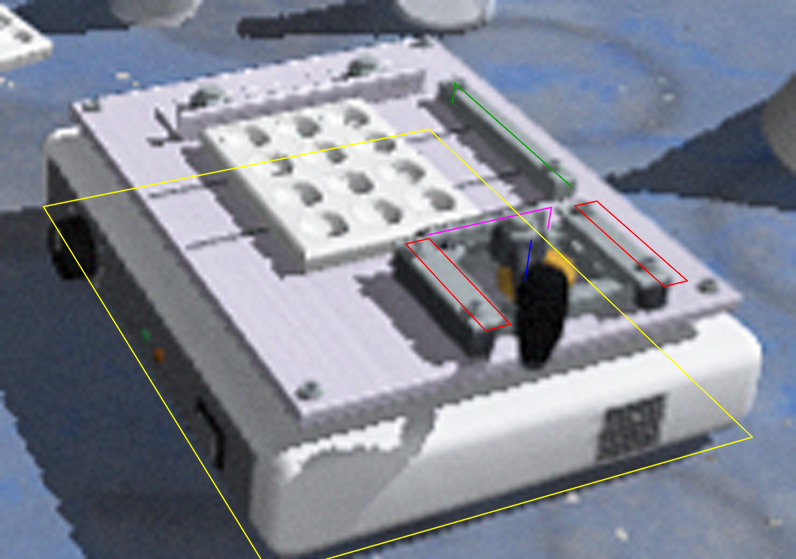

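```bash
python3 - <<'E'
from h import *
a=cv2.imread('pics/top0.png')[140:205,368:432];a=cv2.resize(a,None,fx=9,fy=9,interpolation=cv2.INTER_CUBIC)
for i in range(0,64,10):
    cv2.putText(a,str(368+i),(i*9,10),0,.35,(0,0,255),1);cv2.putText(a,str(140+i),(0,i*9+5),0,.35,(0,0,255),1)
    cv2.line(a,(i*9,0),(i*9,585),(0,0,255),1) if i%20==0 else 0;cv2.line(a,(0,i*9),(576,i*9),(0,0,255),1) if i%20==0 else 0
cv2.imwrite('pics/tz.png',a)
a=cv2.imread('pics/side0.png')[225:305,335:430];a=cv2.resize(a,None,fx=8,fy=7.5,interpolation=cv2.INTER_CUBIC)
for i in range(0,95,20):
    cv2.line(a,(i*8,0),(i*8,600),(0,0,255),1);cv2.putText(a,str(335+i),(i*8,10),0,.35,(0,0,255),1)
    if i<80:cv2.line(a,(0,int(i*7.5)),(760,int(i*7.5)),(0,0,255),1);cv2.putText(a,str(225+i),(0,int(i*7.5)+5),0,.35,(0,0,255),1)
cv2.imwrite('pics/sz.png',a)
E
```

```text
(no output)
```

View pics/tz.png

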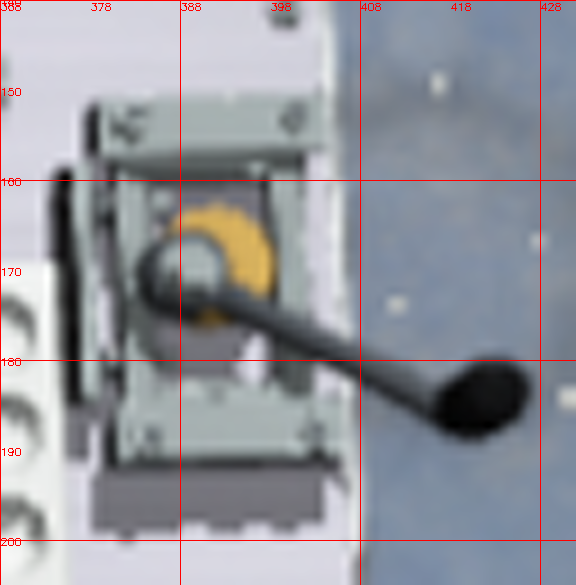

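View pics/sz.png

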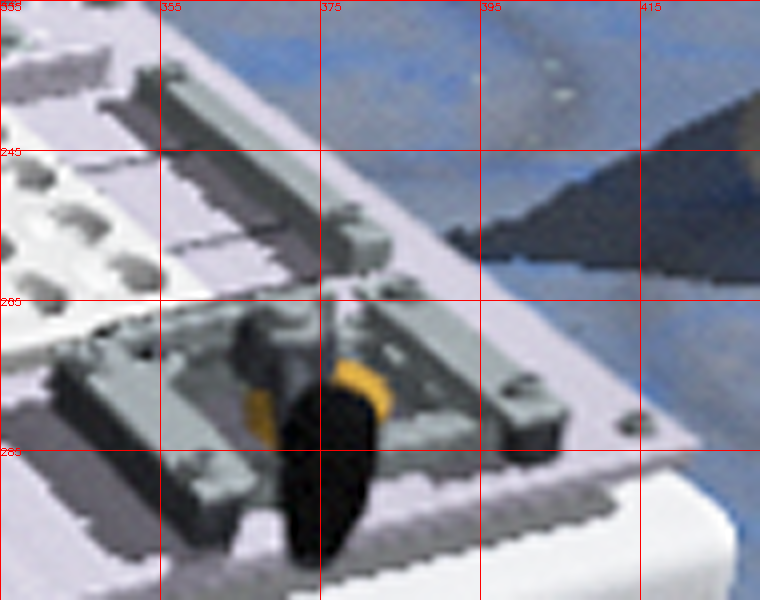

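```bash
cat > fit2.py <<'E'
from fit import *
T=[((66,-66),(378.6,150.4)),((66,-125),(404,150.2)),((55,-66),(378.6,156)),((55,-125),(404,155.8)),((-26,-66),(380.6,190.4)),((-26,-125),(405.5,190.2))]
S=[((-26,-66),(341,273)),((-26,-125),(359.7,291)),((-15,-125),(366,288.3)),((55,-66),(380,264)),((55,-125),(397.2,281.2)),((66,-125),(405,279.2))]
def go(sets):
    def f(p):
        return np.concatenate([(proj(n,S2W(p,[(a,b,88) for (a,b),_ in s]))-[q for _,q in s]).ravel() for n,s in sets])
    r=least_squares(f,[560,-25,0],x_scale=[100,100,.1]);return r.x,r.fun.reshape(-1,2)
if __name__=="__main__":
    for s in([('top',T)],[('side',S)],[('top',T),('side',S)]):
        p,r=go(s);print(p.round(4),'\n',r.round(2).tolist())
E
python3 fit2.py
```

```text
[ 5.618604e+02 -2.671980e+01 -1.130000e-02] 
 [[-0.47, 0.21], [0.32, 0.07], [-0.28, -0.6], [0.55, -0.75], [-0.84, 0.6], [0.73, 0.44]]
[ 5.545583e+02 -2.527730e+01  1.210000e-02] 
 [[-0.92, -1.37], [-0.51, 0.68], [-1.04, 1.83], [-1.03, -1.81], [2.98, -0.48], [0.49, 0.11]]
[ 5.586848e+02 -2.513800e+01 -8.500000e-03] 
 [[-1.19, 1.53], [-0.39, 1.32], [-0.98, 0.72], [-0.15, 0.5], [-1.45, 1.94], [0.12, 1.71], [0.27, -1.91], [0.09, 0.22], [-0.38, 1.46], [0.59, -1.81], [4.12, -0.34], [1.71, 0.32]]
```

```bash
python3 - <<'E'
from fit2 import *
p=np.array([561.86,-26.72,-.0113])
for n in('top','side'):
    C=cloud(n,np.load(f'pics/{n}0.npy'));c,s=np.cos(p[2]),np.sin(p[2]);d=C[...,:2]-p[:2]
    X=c*d[...,0]+s*d[...,1];Y=-s*d[...,0]+c*d[...,1];Zz=C[...,2]
    m=lambda a,b,e,f,lo=-50:(X>a)&(X<b)&(Y>e)&(Y<f)&(Zz>lo)
    print(n,'platform',np.median(Zz[m(-100,-80,-60,60)]),'plate',np.median(Zz[m(-55,15,-45,40,)]),'bench',np.median(Zz[m(-180,-150,-100,100)]))
    for nm,k in(('guides',(Zz>81)&(Zz<95)&m(-60,80,-140,-60)),('plate+',(Zz>79)&m(-80,60,-57,52)&(Zz<92)),('handle',(Zz>108)&m(-90,20,-220,-100)),('stop',(Zz>79)&m(62,85,-70,70)),('fence',(Zz>80)&m(-90,80,50,75))):
        if k.sum():print(nm,k.sum(),'X',np.percentile(X[k],[1,50,99]).round(1),'Y',np.percentile(Y[k],[1,50,99]).round(1),'Z',np.percentile(Zz[k],[1,50,99]).round(1))
E
```

```text
top platform 70.90577432027408 plate 80.55599576081909 bench -0.7631955256980518
guides 759 X [-23.8  19.3  67.2] Y [-135.7  -94.1  -60.7] Z [81.2 86.2 94.8]
plate+ 1293 X [-58.2 -17.   26. ] Y [-55.6  -4.5  47.8] Z [79.1 82.3 86.8]
handle 70 X [-23.8 -16.9  -8.1] Y [-157.6 -147.4 -141.4] Z [109.4 126.8 133.4]
stop 230 X [63.2 73.5 79.7] Y [-67.1   4.4  50.8] Z [79.2 82.7 88.4]
fence 188 X [-62.8  -1.2  73.3] Y [50.4 59.  74.5] Z [80.2 85.4 89.8]
side platform 72.12306650020048 plate 82.17501929230045 bench 0.5678290635165695
guides 836 X [-29.4   8.8  62.2] Y [-121.8  -92.6  -60.7] Z [81.2 87.2 94.5]
plate+ 1243 X [-63.8 -24.6  19.8] Y [-55.2  -5.4  49.1] Z [79.1 82.9 85.1]
handle 178 X [-28.9 -23.8 -13.7] Y [-157.1 -152.8 -142.1] Z [108.3 121.9 130.6]
stop 208 X [62.4 66.7 74.8] Y [-42.6  -2.   50.6] Z [79.1 82.9 86. ]
fence 267 X [-69.4 -11.   63.5] Y [50.7 60.  74.2] Z [80.2 84.4 87.9]
```

Emit:
servo_tool:
  increments:
    - [[0.004, 0.033, -0.0325], -0.055]
    - [[0.008, 0.066, -0.065], -0.11]
    - [[0.012, 0.1, -0.098], -0.165]
    - [[0.016, 0.133, -0.13], -0.22]
    - [[0.02, 0.166, -0.163], -0.28]
    - [[0.024, 0.2, -0.195], -0.335]
    - [[0.028, 0.233, -0.228], -0.39]
    - [[0.032, 0.266, -0.261], -0.444]
  grip: 0.05
  force: 20

```text
time_s: 0.9
ee_pos: [392.3, 205.5, 372.5]
tcp_rot: [[-0.0, -0.009, -1.0], [-0.0, -1.0, 0.009], [-1.0, 0.0, 0.0]]
wrist_force: [0.7, 0.6, -0.6]
opening: 0.584
```

Emit:
servo_tool:
  increments:
    - [[0.01, 0.036, -0.013], 0]
    - [[0.02, 0.075, -0.026], 0]
    - [[0.03, 0.115, -0.04], 0]
    - [[0.04, 0.155, -0.053], 0]
    - [[0.05, 0.195, -0.067], 0]
    - [[0.06, 0.225, -0.076], 0]
    - [[0.07, 0.2335, -0.08], 0]
    - [[0.072, 0.2335, -0.08], 0]

```text
time_s: 1.7
ee_pos: [469.4, -27.9, 299.2]
tcp_rot: [[-0.003, -0.015, -1.0], [-0.001, -1.0, 0.015], [-1.0, 0.001, 0.003]]
wrist_force: [1.0, 1.9, 0.1]
opening: 0.585
```

```bash
cat > look.py <<'E'
from h import *
import sys
t=sys.argv[1];print(bot.read_state()['time_s'])
for n,o,b,sc in(('top',(280,110),(170,145),4.1),('side',(235,175),(200,170),3.5)):
    p,d=bot.read_camera(n);cv2.imwrite(f'pics/{n}{t}.png',p[:,:,::-1]);np.save(f'pics/{n}{t}.npy',d)
    a=p[o[1]:o[1]+b[1],o[0]:o[0]+b[0],::-1];cv2.imwrite(f'pics/{n}z{t}.png',cv2.resize(a,None,fx=sc,fy=sc,interpolation=cv2.INTER_CUBIC))
E
python3 look.py 1
```

```text
1.7
```

View pics/topz1.png

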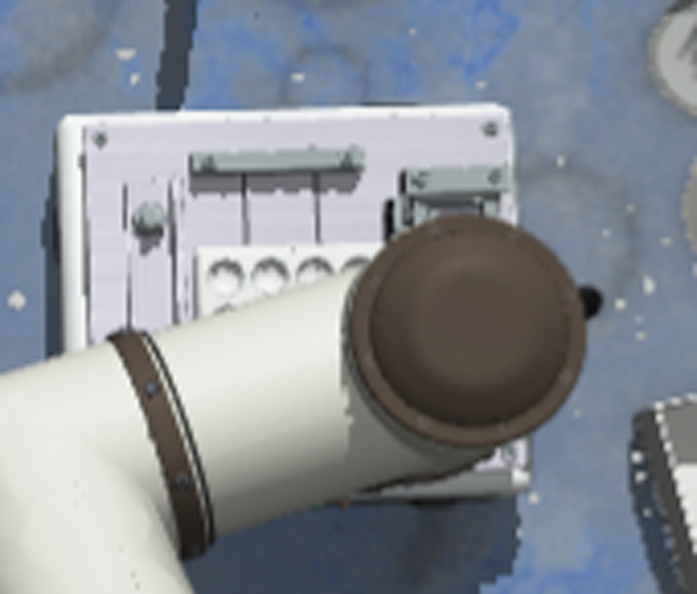

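View pics/sidez1.png

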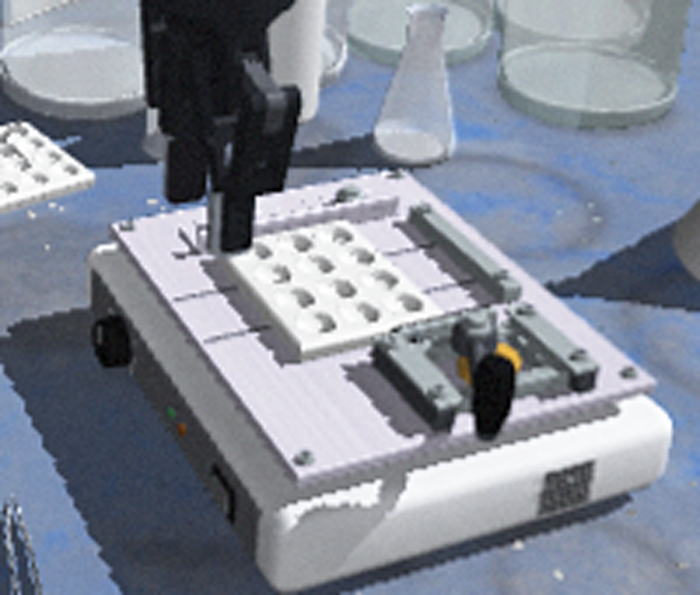

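```bash
python3 - <<'E'
from h import *
off=np.array([235,175])
for zz in(126,131): print(ray('side',np.array([[222,248],[250,246],[236,248]])/3.5-.4+off,zz))
d=np.load('pics/side1.npy');C=cloud('side',d)
k=(C[...,2]>105)&(C[...,2]<160)&(abs(C[...,0]-470)<40)&(C[...,1]<0)&(C[...,1]>-120)
P=C[k];print(k.sum(),[np.percentile(P[:,i],[2,20,50,80,98]).round(0) for i in range(3)])
E
```

```text
[[469.57664453 -43.38063445 126.        ]
 [483.53458606 -46.50401085 126.        ]
 [476.13622492 -45.7987128  126.        ]]
[[465.93797964 -50.68254714 131.        ]
 [479.70289393 -53.76272973 131.        ]
 [472.40684624 -53.06718539 131.        ]]
288 [array([457., 460., 465., 472., 479.]), array([-65., -63., -57.,  -1.,  -0.]), array([131., 138., 146., 155., 159.])]
```

Emit:
servo_tool:
  increments:
    - [[0.015, 0, 0], 0]
    - [[0.028, 0, 0], 0]
    - [[0.038, 0, 0], 0]
    - [[0.044, 0, 0], 0]
    - [[0.048, 0, 0], 0]
    - [[0.051, 0, 0], 0]
    - [[0.053, 0, 0], 0]
    - [[0.053, 0, 0], 0]

```text
time_s: 2.6
ee_pos: [469.6, -27.0, 247.7]
tcp_rot: [[0.0, -0.012, -1.0], [-0.0, -1.0, 0.012], [-1.0, 0.0, -0.0]]
wrist_force: [-0.1, 0.5, -1.4]
opening: 0.588
```

```bash
python3 look.py 2
```

```text
2.6
```

View pics/sidez2.png

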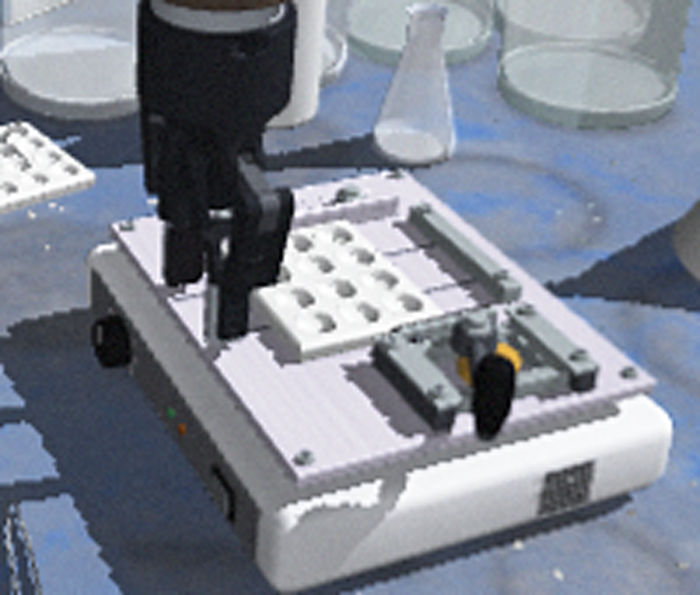

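Emit:
servo_tool:
  increments:
    - [[0.003, 0, 0], 0]
    - [[0.003, 0, -0.003], 0]
    - [[0.003, 0, -0.008], 0]
    - [[0.003, 0, -0.014], 0]
    - [[0.003, 0, -0.02], 0]
    - [[0.003, 0, -0.026], 0]
    - [[0.003, 0, -0.031], 0]
    - [[0.003, 0, -0.034], 0]

```text
time_s: 3.5
ee_pos: [504.1, -27.4, 244.6]
tcp_rot: [[-0.0, -0.012, -1.0], [-0.0, -1.0, 0.012], [-1.0, 0.0, 0.0]]
wrist_force: [-1.1, 1.1, 1.3]
opening: 0.586
```

```bash
python3 look.py 3
```

```text
3.5
```

View pics/sidez3.png

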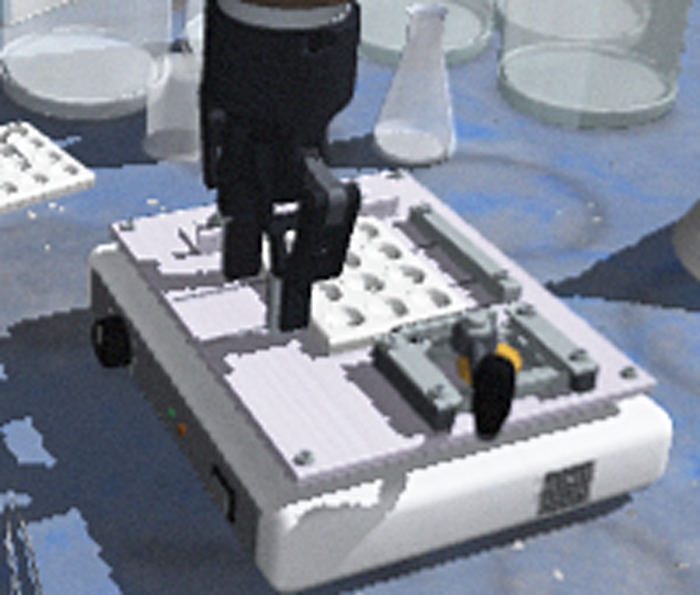

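View pics/topz3.png

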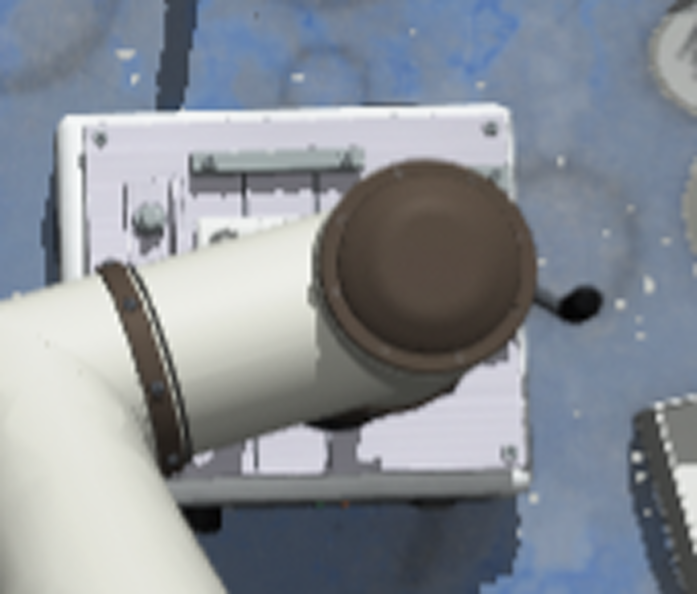

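Emit:
servo_tool:
  increments:
    - [[0, 0, -0.003], 0]
    - [[0, 0, -0.006], 0]
    - [[0, 0, -0.009], 0]
    - [[0, 0, -0.012], 0]
    - [[0, 0, -0.015], 0]
    - [[0, 0, -0.017], 0]
    - [[0, 0, -0.019], 0]
    - [[0, 0, -0.02], 0]

```text
time_s: 4.4
ee_pos: [523.8, -27.6, 244.7]
tcp_rot: [[0.0, -0.012, -1.0], [0.0, -1.0, 0.012], [-1.0, -0.0, -0.0]]
wrist_force: [-0.7, -0.2, 0.2]
opening: 0.585
```

```bash
python3 look.py 4;python3 - <<'E'
from h import *
a=cv2.imread('pics/top4.png')[135:180,310:380];b=cv2.imread('pics/side4.png')[220:290,300:390]
cv2.imwrite('pics/c4.png',np.vstack([cv2.resize(a,(560,260),interpolation=cv2.INTER_CUBIC),cv2.resize(b,(560,330),interpolation=cv2.INTER_CUBIC)]))
E
```

```text
4.4
```

View pics/c4.png

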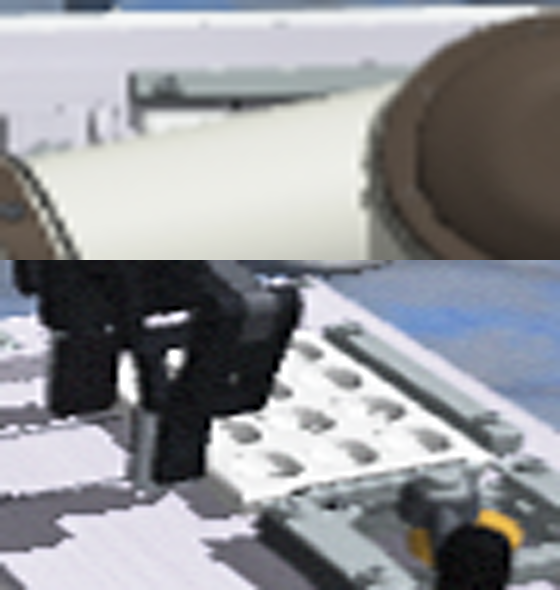

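Emit:
servo_tool:
  increments:
    - [[0, 0, -0.0005], 0]
    - [[0, 0, -0.001], 0]
    - [[0, 0, -0.0015], 0]
    - [[0, 0, -0.002], 0]
    - [[0, 0, -0.0025], 0]
    - [[0, 0, -0.003], 0]
    - [[0, 0, -0.0035], 0]
    - [[0, 0, -0.004], 0]

```text
time_s: 5.3
ee_pos: [527.6, -27.7, 244.7]
tcp_rot: [[-0.0, -0.012, -1.0], [-0.0, -1.0, 0.012], [-1.0, 0.0, 0.0]]
wrist_force: [-2.0, -0.4, 0.9]
opening: 0.586
```

Emit:
servo_tool:
  increments:
    - [[0, 0, -0.0003], 0]
    - [[0, 0, -0.0006], 0]
    - [[0, 0, -0.0009], 0]
    - [[0, 0, -0.0012], 0]
    - [[0, 0, -0.0015], 0]
    - [[0, 0, -0.0018], 0]
    - [[0, 0, -0.002], 0]
    - [[0, 0, -0.002], 0]

```text
time_s: 6.1
ee_pos: [529.5, -27.7, 244.7]
tcp_rot: [[-0.0, -0.012, -1.0], [-0.0, -1.0, 0.012], [-1.0, 0.0, 0.0]]
wrist_force: [-1.5, 0.1, 2.0]
opening: 0.587
```

Emit:
servo_tool:
  increments:
    - [[0, 0, -0.0003], 0]
    - [[0, 0, -0.0006], 0]
    - [[0, 0, -0.0009], 0]
    - [[0, 0, -0.0012], 0]
    - [[0, 0, -0.0015], 0]
    - [[0, 0, -0.0018], 0]
    - [[0, 0, -0.002], 0]
    - [[0, 0, -0.002], 0]

```text
time_s: 6.9
ee_pos: [530.4, -27.8, 244.5]
tcp_rot: [[-0.004, -0.012, -1.0], [-0.0, -1.0, 0.012], [-1.0, 0.001, 0.004]]
wrist_force: [-7.0, 1.2, 5.2]
opening: 0.586
```

```bash
python3 look.py 5;python3 - <<'E'
from h import *
a=cv2.imread('pics/top5.png')[135:180,310:380];b=cv2.imread('pics/side5.png')[220:290,300:390]
cv2.imwrite('pics/c5.png',np.vstack([cv2.resize(a,(560,260),interpolation=cv2.INTER_CUBIC),cv2.resize(b,(560,330),interpolation=cv2.INTER_CUBIC)]))
E
```

```text
6.9
```

View pics/c5.png

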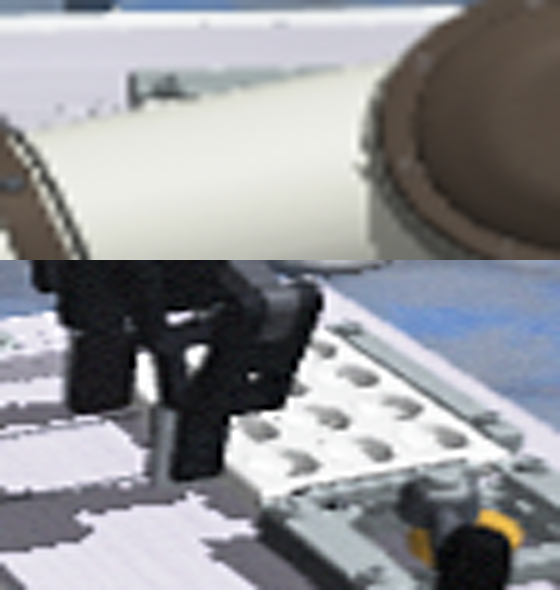

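Emit:
servo_tool:
  increments:
    - [[0, 0, 0.005], 0]
    - [[0, 0, 0.02], 0]
    - [[-0.01, 0, 0.04], 0]
    - [[-0.05, 0, 0.055], 0]
    - [[-0.1, 0, 0.06], 0]
    - [[-0.14, 0, 0.1], 0]
    - [[-0.145, 0.03, 0.14], 0]
    - [[-0.145, 0.06, 0.16], 0]

```text
time_s: 7.8
ee_pos: [369.4, -85.9, 391.9]
tcp_rot: [[0.008, -0.009, -1.0], [0.001, -1.0, 0.009], [-1.0, -0.002, -0.008]]
wrist_force: [0.5, -0.9, -0.2]
opening: 0.586
```

```bash
python3 look.py 6; python3 -c "
from h import *
print(bot.read_state()['joint_positions'].round(1))"
```

```text
7.8
[ 11.6  -2.4 -32.2  -0.  -59.9  77.6]
```

View pics/topz6.png

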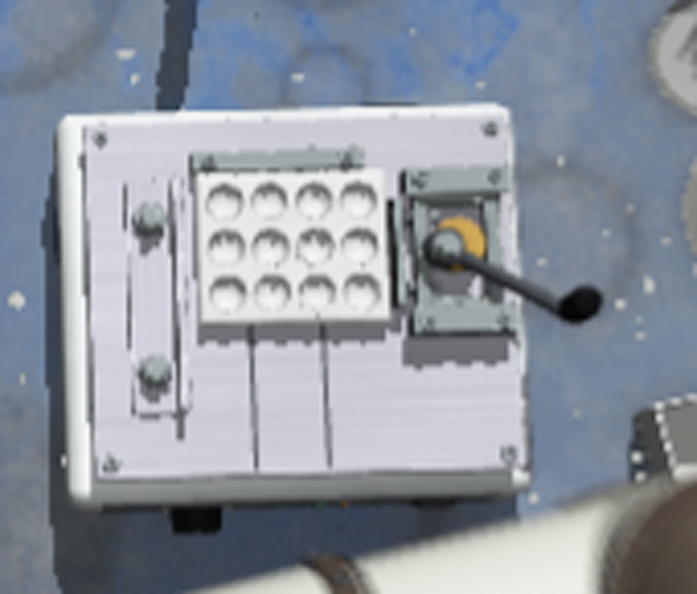

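View pics/sidez6.png

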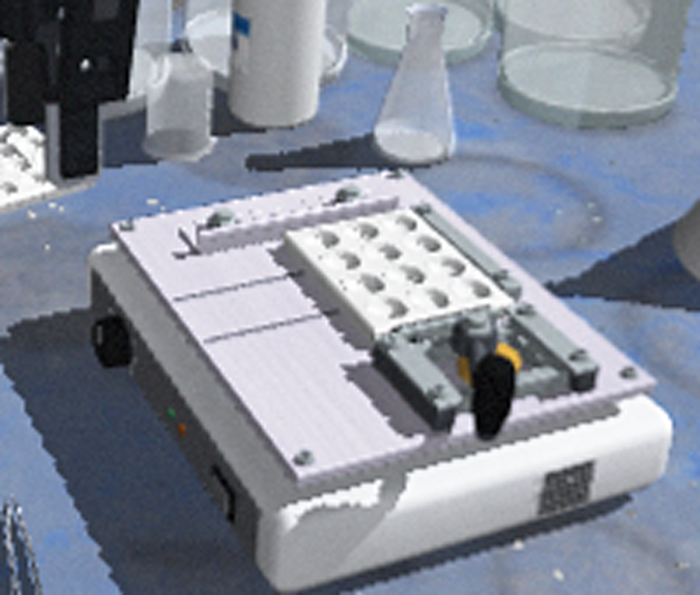

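Emit:
servo_tool:
  increments:
    - [[0.006, 0.01, -0.02], 0.147]
    - [[0.012, 0.02, -0.045], 0.294]
    - [[0.02, 0.035, -0.07], 0.441]
    - [[0.03, 0.05, -0.095], 0.588]
    - [[0.04, 0.065, -0.12], 0.735]
    - [[0.05, 0.078, -0.145], 0.882]
    - [[0.058, 0.086, -0.164], 1.03]
    - [[0.062, 0.089, -0.172], 1.176]

```text
time_s: 8.7
ee_pos: [544.3, -177.6, 326.1]
tcp_rot: [[0.001, -0.93, -0.367], [-0.001, -0.367, 0.93], [-1.0, -0.001, -0.001]]
wrist_force: [0.5, 0.1, -0.5]
opening: 0.586
```

Emit:
servo_tool:
  increments:
    - [[0, 0, 0], 0.13]
    - [[0, 0, 0], 0.26]
    - [[0, 0, 0], 0.39]
    - [[0, 0, 0], 0.52]
    - [[0, 0, 0], 0.65]
    - [[0, 0, 0], 0.78]
    - [[0, 0, 0], 0.91]
    - [[0, 0, 0], 0.91]

```text
time_s: 9.5
ee_pos: [542.7, -176.7, 327.5]
tcp_rot: [[0.002, -0.865, 0.503], [-0.0, 0.503, 0.865], [-1.0, -0.002, 0.001]]
wrist_force: [-0.5, 0.2, 0.0]
opening: 0.587
```

```bash
python3 look.py 7; python3 - <<'E'
from h import *
a=cv2.imread('pics/side7.png')[150:330,300:460]
cv2.imwrite('pics/c7.png',cv2.resize(a,None,fx=3.3,fy=3.3,interpolation=cv2.INTER_CUBIC))
E
```

```text
9.5
```

View pics/c7.png

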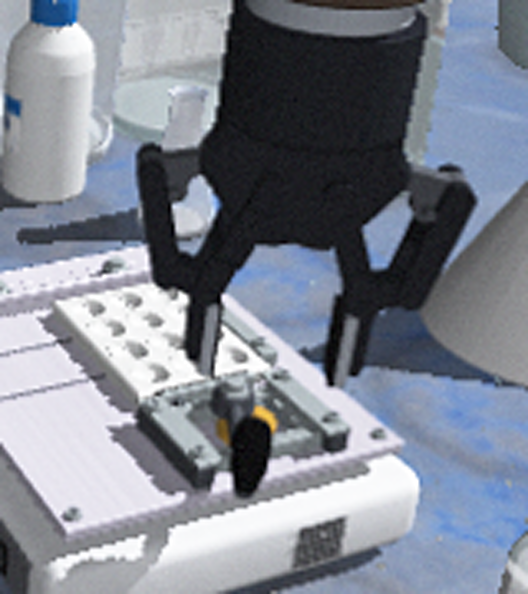

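```bash
python3 - <<'E'
from h import *
print(proj('side',[(542.7,-176.7,159.5),(542.7,-176.7,130),(540.4,-176.6,130),(540.4,-176.6,92),(535.4,-176.6,111),(540.4,-186.6,111),(540.4,-176.6,111)]))
for n in('side','top'):
    d=np.load(f'pics/{n}7.npy');C=cloud(n,d)
    k=(C[...,2]>100)&(C[...,2]<140)&(abs(C[...,0]-540)<40)&(abs(C[...,1]+177)<35)
    P=C[k];print(n,k.sum(),[np.percentile(P[:,i],[2,20,50,80,98]).round(0) for i in range(3)] if k.sum() else 0)
    v,u=np.where(k)
    if k.sum():print(u.min(),u.max(),v.min(),v.max())
    k=(C[...,2]>155)&(C[...,2]<180)&(abs(C[...,0]-540)<70)&(abs(C[...,1]+177)<65)
    P=C[k];print(n,k.sum(),[np.percentile(P[:,i],[2,20,50,80,98]).round(0) for i in range(3)] if k.sum() else 0)
E
```

```text
[[381.61000779 261.60454161]
 [378.92439844 277.84489475]
 [377.61087305 278.12408992]
 [374.36208012 298.0427931 ]
 [373.21581429 288.92956667]
 [379.83551078 292.07823272]
 [375.96264535 288.2212152 ]]
side 218 [array([531., 533., 536., 541., 546.]), array([-183., -182., -179., -175., -169.]), array([102., 108., 119., 128., 130.])]
369 381 276 296
side 250 [array([506., 511., 559., 566., 572.]), array([-200., -198., -185., -166., -161.]), array([159., 165., 171., 177., 179.])]
top 22 [array([542., 544., 548., 550., 552.]), array([-178., -176., -173., -171., -169.]), array([120., 127., 129., 130., 132.])]
419 423 179 184
top 1 [array([531., 531., 531., 531., 531.]), array([-156., -156., -156., -156., -156.]), array([178., 178., 178., 178., 178.])]
```

Emit:
servo_tool:
  increments:
    - [[0.01, 0.002, -0.001], 0]
    - [[0.025, 0.002, -0.001], 0]
    - [[0.038, 0.002, -0.001], 0]
    - [[0.047, 0.002, -0.001], 0]
    - [[0.053, 0.002, -0.001], 0]
    - [[0.057, 0.002, -0.001], 0]
    - [[0.059, 0.002, -0.001], 0]
    - [[0.059, 0.002, -0.001], 0]

```text
time_s: 10.4
ee_pos: [539.7, -176.7, 268.8]
tcp_rot: [[0.0, -0.864, 0.503], [-0.0, 0.503, 0.864], [-1.0, -0.0, 0.0]]
wrist_force: [0.6, -0.3, 0.3]
opening: 0.584
```

```bash
python3 look.py 8; python3 - <<'E'
from h import *
a=cv2.imread('pics/side8.png')[190:330,310:450]
cv2.imwrite('pics/c8.png',cv2.resize(a,None,fx=4.2,fy=4.2,interpolation=cv2.INTER_CUBIC))
E
```

```text
10.4
```

View pics/c8.png

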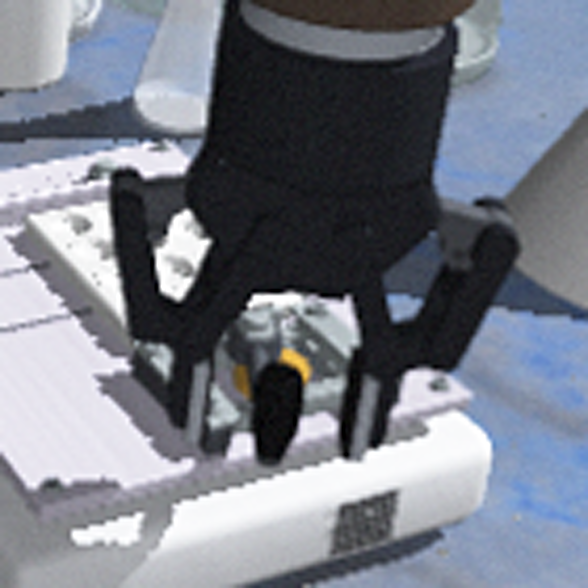

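Emit:
servo_tool:
  increments:
    - [[0, 0, 0], 0]
    - [[0, 0, 0], 0]
    - [[0, 0, 0], 0]
    - [[0, 0, 0], 0]
    - [[0, 0, 0], 0]
    - [[0, 0, 0], 0]
    - [[0, 0, 0], 0]
    - [[0, 0, 0], 0]
  grip: 0
  force: 25

```text
time_s: 11.3
ee_pos: [539.8, -176.8, 269.1]
tcp_rot: [[0.001, -0.864, 0.503], [-0.0, 0.503, 0.864], [-1.0, -0.001, 0.0]]
wrist_force: [-0.4, -0.9, 4.2]
opening: 0.199
```

```bash
python3 look.py 9; python3 - <<'E'
from h import *
a=cv2.imread('pics/side9.png')[190:330,310:450]
cv2.imwrite('pics/c9.png',cv2.resize(a,None,fx=4.2,fy=4.2,interpolation=cv2.INTER_CUBIC))
E
```

```text
11.3
```

View pics/c9.png

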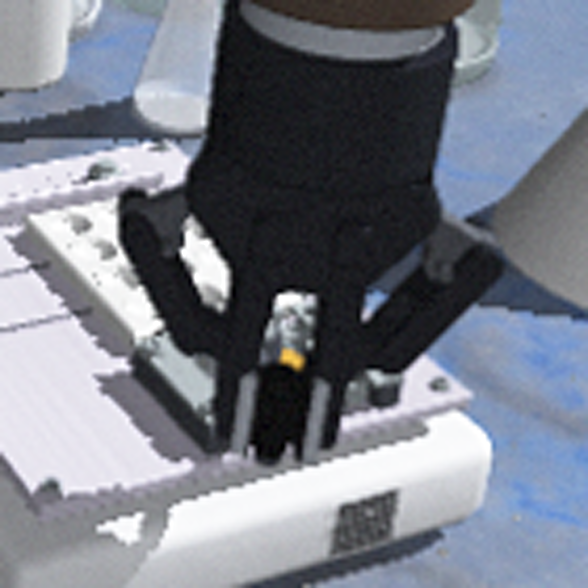

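View pics/topz9.png

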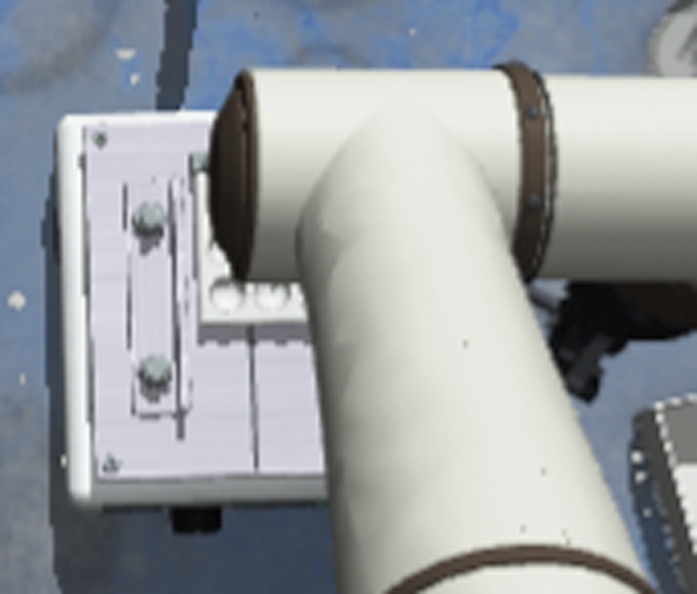

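```bash
python3 -c "
import numpy as np
for n in(8,):
  for k in range(1,9):
    t=.05*k;print([[0,round(-.075*np.sin(t),4),round(.075*(1-np.cos(t)),4)],-round(t,3)],end=',')"
```

```text
[[0, np.float64(-0.0037), np.float64(0.0001)], -0.05],[[0, np.float64(-0.0075), np.float64(0.0004)], -0.1],[[0, np.float64(-0.0112), np.float64(0.0008)], -0.15],[[0, np.float64(-0.0149), np.float64(0.0015)], -0.2],[[0, np.float64(-0.0186), np.float64(0.0023)], -0.25],[[0, np.float64(-0.0222), np.float64(0.0033)], -0.3],[[0, np.float64(-0.0257), np.float64(0.0045)], -0.35],[[0, np.float64(-0.0292), np.float64(0.0059)], -0.4],
```

Emit:
servo_tool:
  increments:
    - [[0, -0.0037, 0.0001], -0.05]
    - [[0, -0.0075, 0.0004], -0.1]
    - [[0, -0.0112, 0.0008], -0.15]
    - [[0, -0.0149, 0.0015], -0.2]
    - [[0, -0.0186, 0.0023], -0.25]
    - [[0, -0.0222, 0.0033], -0.3]
    - [[0, -0.0257, 0.0045], -0.35]
    - [[0, -0.0292, 0.0059], -0.4]

```text
time_s: 12.2
ee_pos: [567.6, -186.6, 269.1]
tcp_rot: [[-0.001, -0.992, 0.125], [-0.0, 0.125, 0.992], [-1.0, 0.001, -0.0]]
wrist_force: [-1.2, -2.4, 4.6]
opening: 0.198
```

```bash
cat > ang.py <<'E'
from h import *
import sys
s=bot.read_state();e=s['ee_pos'];C=np.array([577.9,-112.2]);d=e[:2]-C;th=np.degrees(np.arctan2(d[1],d[0]))
R=s['tcp_rot'];print('t',s['time_s'],'ee',e.round(2),'r',np.hypot(*d).round(2),'a_deg',round(th+140+.65,2),'a',round(np.radians(th+140.65),3),'travel',round(10*(1-np.cos(np.radians(th+140.65))),2),'tool z ang',np.degrees(np.arctan2(R[1,2],R[0,2])).round(2),'inward',round(th+180,2))
f=s['wrist_force'];u=d/np.hypot(*d);print('Ftan',round(float(-u[1]*f[0]+u[0]*f[1]),2),'Frad',round(float(u@f[:2]),2),'fz',f[2].round(1))
E
python3 ang.py
```

```text
t 12.2 ee [ 567.61 -186.56  269.08] r 75.07 a_deg 42.77 a 0.747 travel 2.66 tool z ang 82.81 inward 82.12
Ftan -0.88 Frad 2.58 fz 4.6
```

Emit:
servo_tool:
  increments:
    - [[0, -0.0037, 0.0001], -0.05]
    - [[0, -0.0075, 0.0004], -0.1]
    - [[0, -0.0112, 0.0008], -0.15]
    - [[0, -0.0149, 0.0015], -0.2]
    - [[0, -0.0186, 0.0023], -0.25]
    - [[0, -0.0222, 0.0033], -0.3]
    - [[0, -0.0257, 0.0045], -0.35]
    - [[0, -0.0292, 0.0059], -0.4]

```text
time_s: 13.0
ee_pos: [597.6, -184.8, 269.1]
tcp_rot: [[0.0, -0.963, -0.271], [-0.001, -0.271, 0.963], [-1.0, 0.0, -0.001]]
wrist_force: [-0.3, -3.4, 3.1]
opening: 0.198
```

```bash
python3 ang.py; python3 look.py 10;python3 - <<'E'
from h import *
for t in (6,10):
  a=cv2.imread(f'pics/top{t}.png')[140:225,305:380];b=cv2.imread(f'pics/side{t}.png')[220:290,300:390]
  cv2.imwrite(f'pics/c{t}.png',np.hstack([cv2.resize(a,(420,476),interpolation=cv2.INTER_CUBIC),cv2.resize(b,(378,476),interpolation=cv2.INTER_CUBIC)]))
E
```

```text
t 13.0 ee [ 597.63 -184.84  269.15] r 75.28 a_deg 65.85 a 1.149 travel 5.91 tool z ang 105.72 inward 105.2
Ftan -1.15 Frad 3.18 fz 3.1
13.0
```

View pics/c10.png

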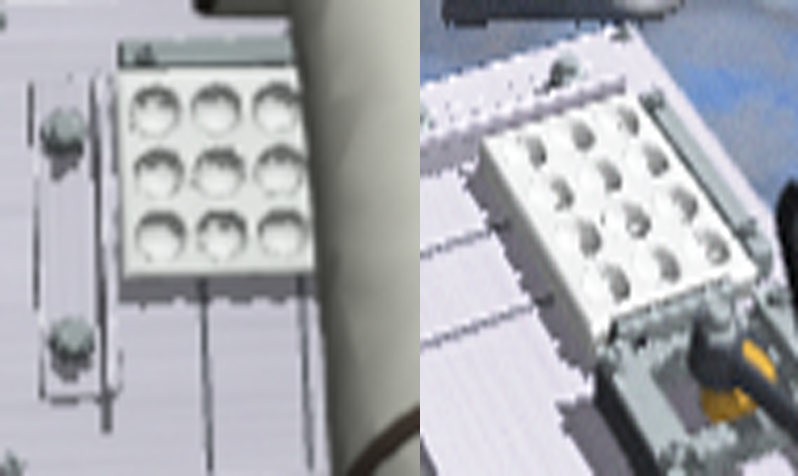

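View pics/c6.png

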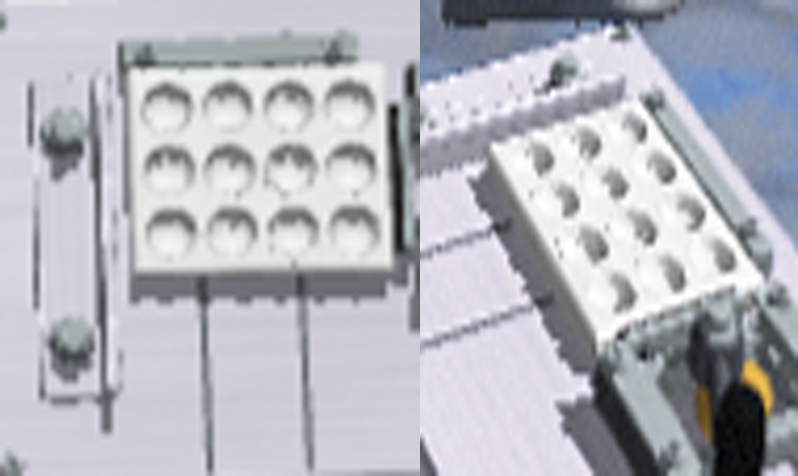

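```bash
cat > track.py <<'E'
from h import *
import sys
# warp each top image to shaker metric frame z=84 around plate, then ECC
p=(558.9,-26.5,-.0115)
sc=2.0
def rect(n,t,z=84,x0=70,x1=-30,y0=70,y1=-60):
    xs=np.arange(x0,x1,-1/sc);ys=np.arange(y0,y1,-1/sc);Y,X=np.meshgrid(ys,xs)
    c,s=np.cos(p[2]),np.sin(p[2]);P=np.c_[(p[0]+c*X-s*Y).ravel(),(p[1]+s*X+c*Y).ravel(),np.full(X.size,z)]
    q=proj(n,P).reshape(*X.shape,2).astype(np.float32)
    return cv2.remap(cv2.cvtColor(cv2.imread(f'pics/{n}{t}.png'),cv2.COLOR_BGR2GRAY),q,None,cv2.INTER_CUBIC)
def trk(n,a,b,box):
    A=rect(n,a);B=rect(n,b);r0,r1,c0,c1=box
    m=np.zeros_like(A);m[r0:r1,c0:c1]=255
    W=np.eye(2,3,dtype=np.float32)
    cc,W=cv2.findTransformECC(A,B,W,cv2.MOTION_EUCLIDEAN,(3,200,1e-6),m,5)
    ctr=np.array([(c0+c1)/2,(r0+r1)/2,1]);d=W@ctr-ctr[:2]
    print(n,a,b,'dx %.2f dy %.2f mm yaw(ccw) %.2f deg cc %.3f'%(-d[1]/sc,-d[0]/sc,-np.degrees(np.arctan2(W[1,0],W[0,0])),cc))
if __name__=="__main__":
    a,b=sys.argv[1:3]
    cv2.imwrite(f'pics/r{b}.png',np.hstack([np.vstack([rect('top',a),rect('top',b)]),np.vstack([rect('side',a),rect('side',b)])]))
    # plate wells: shaker x -10..62, y 45..-20 -> rows (70-x)*2, cols (70-y)*2
    trk('top',a,b,(16,160,52,150)); trk('side',a,b,(16,160,52,220))
E
python3 track.py 6 10; python3 track.py 6 9
```

```text
top 6 10 dx -1.12 dy 4.36 mm yaw(ccw) 0.39 deg cc 0.970
side 6 10 dx -0.75 dy 4.46 mm yaw(ccw) 0.61 deg cc 0.964Traceback (most recent call last):
  File "track.py", line 22, in <module>
    trk('top',a,b,(16,160,52,150)); trk('side',a,b,(16,160,52,220))
    ~~~^^^^^^^^^^^^^^^^^^^^^^^^^^^
  File "track.py", line 15, in trk
    cc,W=cv2.findTransformECC(A,B,W,cv2.MOTION_EUCLIDEAN,(3,200,1e-6),m,5)
         ~~~~~~~~~~~~~~~~~~~~^^^^^^^^^^^^^^^^^^^^^^^^^^^^^^^^^^^^^^^^^^^^^
cv2.error: OpenCV(4.12.0) /io/opencv/modules/video/src/ecc.cpp:574: error: (-7:Iterations do not converge) NaN encountered. in function 'findTransformECC'
```

View pics/r10.png

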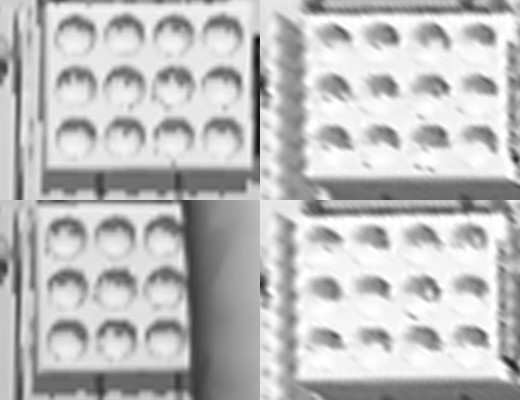

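```bash
python3 - <<'E'
from h import *
import track
track.sc=8.0
A=[]
for t in('6','10'):
    A.append(track.rect('top',t,85,80,-60,75,35))
a=np.hstack(A);a=cv2.cvtColor(a,cv2.COLOR_GRAY2BGR);
a=cv2.resize(a,None,fx=1.2,fy=.5)
for k in(0,1):
  for y in range(35,76,5):
    x=int((k*40+75-y)*8*1.2);cv2.line(a,(x,0),(x,8 if y%10 else 16),(0,0,255),1);cv2.putText(a,str(y),(x,28),0,.35,(0,0,255),1)
cv2.imwrite('pics/fz.png',a);print(a.shape)
E
```

```text
(560, 768, 3)
```

View pics/fz.png

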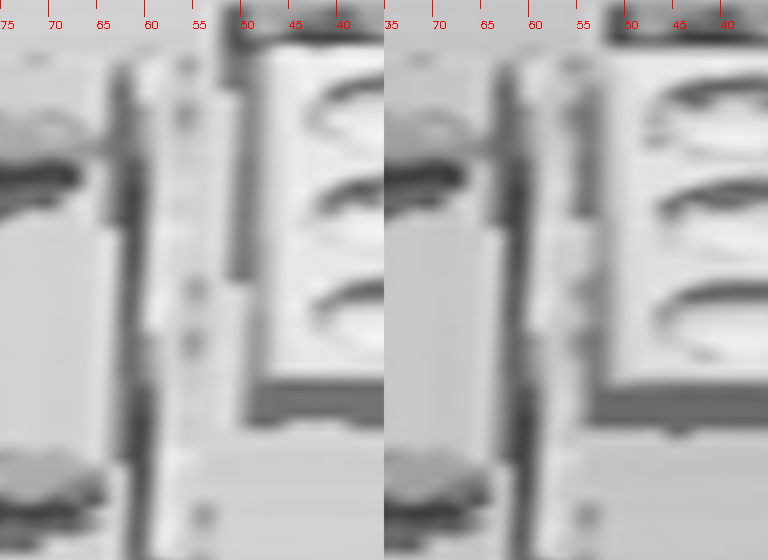

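Emit:
servo_tool:
  increments:
    - [[0, -0.002, 0], -0.025]
    - [[0, -0.0037, 0.0001], -0.05]
    - [[0, -0.0056, 0.0002], -0.075]
    - [[0, -0.0075, 0.0004], -0.1]
    - [[0, -0.0093, 0.0006], -0.125]
    - [[0, -0.0112, 0.0008], -0.15]
    - [[0, -0.0134, 0.0012], -0.18]
    - [[0, -0.0134, 0.0012], -0.18]

```text
time_s: 13.9
ee_pos: [610.6, -180.0, 269.2]
tcp_rot: [[0.002, -0.899, -0.438], [-0.001, -0.438, 0.899], [-1.0, -0.001, -0.002]]
wrist_force: [1.8, -5.5, 3.3]
opening: 0.197
```

```bash
python3 ang.py; python3 look.py 11;python3 track.py 6 11; python3 track.py 10 11
```

```text
t 13.9 ee [ 610.6  -180.03  269.16] r 75.3 a_deg 76.39 a 1.333 travel 7.65 tool z ang 115.96 inward 115.74
Ftan -0.76 Frad 5.72 fz 3.3
13.9
top 6 11 dx -1.13 dy 6.15 mm yaw(ccw) 0.47 deg cc 0.968
side 6 11 dx -0.69 dy 6.19 mm yaw(ccw) 0.53 deg cc 0.949
top 10 11 dx -0.01 dy 1.76 mm yaw(ccw) 0.03 deg cc 0.977
side 10 11 dx 0.00 dy 1.73 mm yaw(ccw) -0.08 deg cc 0.955
```

Emit:
servo_tool:
  increments:
    - [[0, 0, 0], 0]
    - [[0, 0, 0], 0]
    - [[0, 0, 0], 0]
    - [[0, 0, 0], 0]
    - [[-0.01, 0, 0], 0]
    - [[-0.025, 0, 0], 0]
    - [[-0.04, 0, 0], 0]
    - [[-0.05, 0, 0], 0]
  grip: 0.05

```text
time_s: 14.8
ee_pos: [610.3, -179.3, 320.7]
tcp_rot: [[0.002, -0.899, -0.438], [-0.0, -0.438, 0.899], [-1.0, -0.002, -0.001]]
wrist_force: [-0.9, -1.1, -0.1]
opening: 0.586
```

Emit:
servo_tool:
  increments:
    - [[0, 0.002, 0.015], -0.12]
    - [[0, 0.005, 0.04], -0.26]
    - [[0, 0.01, 0.07], -0.4]
    - [[0, 0.014, 0.1], -0.54]
    - [[0.005, 0.018, 0.13], -0.68]
    - [[0.01, 0.022, 0.16], -0.82]
    - [[0.015, 0.025, 0.18], -0.96]
    - [[0.02, 0.026, 0.187], -1.1]

```text
time_s: 15.6
ee_pos: [503.7, -21.3, 299.2]
tcp_rot: [[0.0, -0.01, -1.0], [0.0, -1.0, 0.01], [-1.0, -0.0, -0.0]]
wrist_force: [0.6, -0.5, 0.4]
opening: 0.586
```

Emit:
servo_tool:
  increments:
    - [[0.012, 0, 0], -0.005]
    - [[0.026, 0, 0], -0.01]
    - [[0.038, 0, 0], -0.01]
    - [[0.046, 0, 0], -0.01]
    - [[0.051, 0, 0], -0.01]
    - [[0.054, 0, 0], -0.01]
    - [[0.0545, 0, -0.005], -0.01]
    - [[0.0545, 0, -0.01], -0.01]

```text
time_s: 16.4
ee_pos: [515.5, -22.8, 244.6]
tcp_rot: [[0.001, -0.008, -1.0], [0.0, -1.0, 0.008], [-1.0, -0.0, -0.001]]
wrist_force: [0.5, 0.2, -0.3]
opening: 0.584
```

Emit:
servo_tool:
  increments:
    - [[0, 0, -0.003], 0]
    - [[0, 0, -0.006], 0]
    - [[0, 0, -0.008], 0]
    - [[0, 0, -0.01], 0]
    - [[0, 0, -0.0115], 0]
    - [[0, 0, -0.0125], 0]
    - [[0, 0, -0.0135], 0]
    - [[0, 0, -0.0145], 0]

```text
time_s: 17.2
ee_pos: [529.1, -22.9, 244.1]
tcp_rot: [[-0.001, -0.008, -1.0], [-0.0, -1.0, 0.008], [-1.0, 0.0, 0.001]]
wrist_force: [-1.4, -0.2, 1.8]
opening: 0.584
```

```bash
python3 look.py 12; python3 - <<'E'
from h import *
t=12
a=cv2.imread(f'pics/top{t}.png')[140:225,305:380];b=cv2.imread(f'pics/side{t}.png')[220:290,300:390]
cv2.imwrite(f'pics/c{t}.png',np.hstack([cv2.resize(a,(420,476),interpolation=cv2.INTER_CUBIC),cv2.resize(b,(378,476),interpolation=cv2.INTER_CUBIC)]))
E
```

```text
17.2
```

View pics/c12.png

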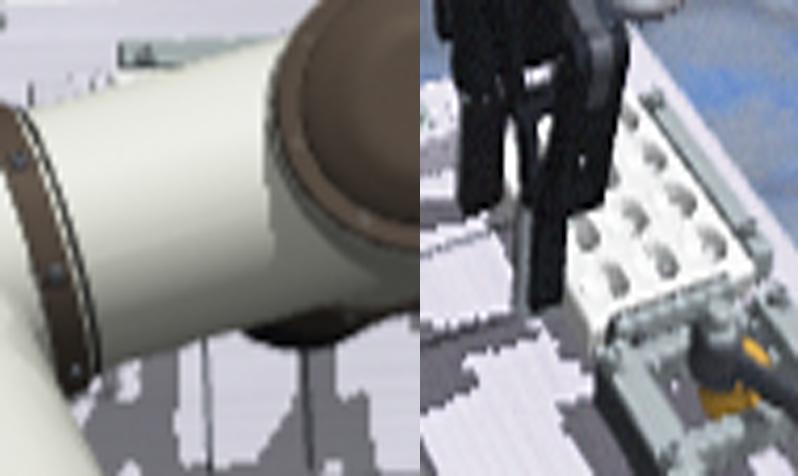

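Emit:
servo_tool:
  increments:
    - [[0, 0, -0.0003], -0.004]
    - [[0, 0, -0.0006], -0.008]
    - [[0, 0, -0.0009], -0.008]
    - [[0, 0, -0.0012], -0.008]
    - [[0, 0, -0.0015], -0.008]
    - [[0, 0, -0.0018], -0.008]
    - [[0, 0, -0.002], -0.008]
    - [[0, 0, -0.002], -0.008]

```text
time_s: 18.1
ee_pos: [530.6, -22.9, 244.1]
tcp_rot: [[-0.003, 0.0, -1.0], [-0.0, -1.0, -0.0], [-1.0, 0.0, 0.003]]
wrist_force: [-5.5, 0.7, 4.3]
opening: 0.587
```

Emit:
servo_tool:
  increments:
    - [[0, 0, -0.0003], 0]
    - [[0, 0, -0.0006], 0]
    - [[0, 0, -0.0009], 0]
    - [[0, 0, -0.0012], 0]
    - [[0, 0, -0.0015], 0]
    - [[0, 0, -0.0018], 0]
    - [[0, 0, -0.002], 0]
    - [[0, 0, -0.002], 0]

```text
time_s: 18.9
ee_pos: [531.4, -23.0, 244.0]
tcp_rot: [[-0.007, -0.0, -1.0], [-0.001, -1.0, 0.0], [-1.0, 0.001, 0.007]]
wrist_force: [-9.1, 3.7, 7.9]
opening: 0.587
```

Emit:
servo_tool:
  increments:
    - [[0, 0, 0.004], 0]
    - [[0, 0, 0.012], 0]
    - [[0, 0, 0.03], 0]
    - [[-0.03, 0, 0.05], 0]
    - [[-0.08, 0, 0.08], 0]
    - [[-0.1, 0, 0.12], 0]
    - [[-0.11, 0, 0.15], 0]
    - [[-0.11, 0, 0.16], 0]

```text
time_s: 19.7
ee_pos: [371.1, -23.4, 356.0]
tcp_rot: [[0.006, 0.001, -1.0], [0.002, -1.0, -0.001], [-1.0, -0.002, -0.006]]
wrist_force: [0.7, -0.5, 0.6]
opening: 0.586
```

```bash
python3 look.py 13;python3 track.py 6 13; python3 track.py 11 13;python3 - <<'E'
from h import *
t=13
a=cv2.imread(f'pics/top{t}.png')[140:225,305:430];b=cv2.imread(f'pics/side{t}.png')[220:300,300:420]
cv2.imwrite(f'pics/c{t}.png',np.vstack([cv2.resize(a,(440,299),interpolation=cv2.INTER_CUBIC),cv2.resize(b,(440,293),interpolation=cv2.INTER_CUBIC)]))
E
```

```text
19.7
top 6 13 dx 0.11 dy 6.30 mm yaw(ccw) 0.46 deg cc 0.961
side 6 13 dx 0.42 dy 6.31 mm yaw(ccw) 0.51 deg cc 0.945
top 11 13 dx 1.20 dy 0.07 mm yaw(ccw) 0.16 deg cc 0.964
side 11 13 dx 1.01 dy 0.14 mm yaw(ccw) -0.04 deg cc 0.931
```

View pics/c13.png

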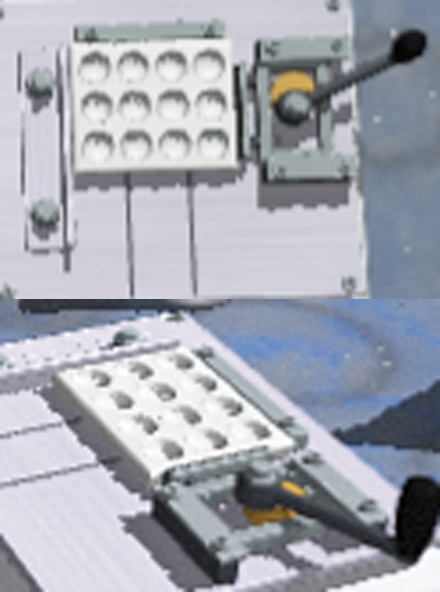

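View pics/topz13.png

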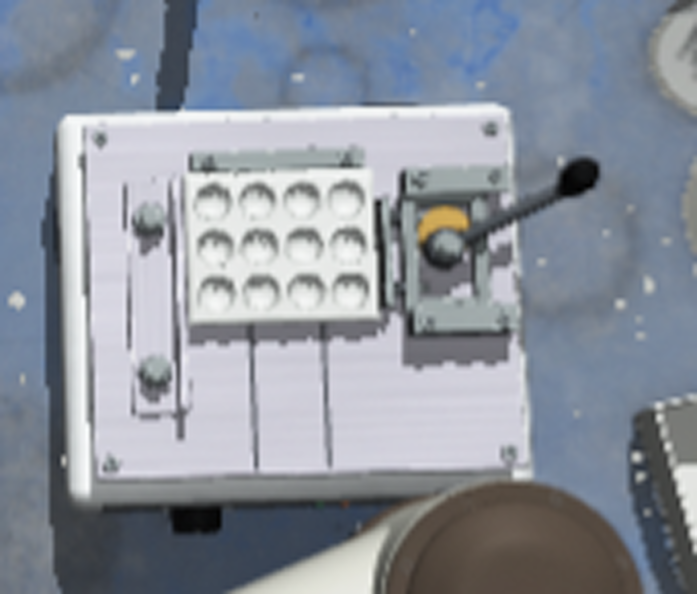

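Emit:
servo_tool:
  increments:
    - [[0.004, 0.015, -0.02], 0.14]
    - [[0.008, 0.035, -0.05], 0.28]
    - [[0.013, 0.055, -0.085], 0.42]
    - [[0.018, 0.08, -0.12], 0.56]
    - [[0.023, 0.105, -0.155], 0.7]
    - [[0.028, 0.13, -0.19], 0.84]
    - [[0.033, 0.148, -0.22], 0.98]
    - [[0.037, 0.156, -0.239], 1.117]

```text
time_s: 20.6
ee_pos: [615.6, -181.3, 313.9]
tcp_rot: [[-0.002, -0.902, -0.432], [-0.001, -0.432, 0.902], [-1.0, 0.002, 0.0]]
wrist_force: [-0.8, -0.5, 0.8]
opening: 0.586
```

Emit:
servo_tool:
  increments:
    - [[0, 0, 0], 0]
    - [[0.005, 0, 0], 0]
    - [[0.018, 0, 0], 0]
    - [[0.03, 0, 0], 0]
    - [[0.04, 0, 0], 0]
    - [[0.046, 0, 0], 0]
    - [[0.049, 0, 0], 0]
    - [[0.05, 0, 0], 0]

```text
time_s: 21.4
ee_pos: [612.4, -178.8, 267.0]
tcp_rot: [[-0.0, -0.899, -0.439], [-0.0, -0.439, 0.899], [-1.0, 0.0, -0.0]]
wrist_force: [-0.1, -0.7, -0.2]
opening: 0.587
```

Emit:
servo_tool:
  increments:
    - [[-0.002, 0.002, 0], 0]
    - [[-0.002, 0.002, 0], 0]
    - [[-0.002, 0.002, 0], 0]
    - [[-0.002, 0.002, 0], 0]
    - [[-0.002, 0.002, 0], 0]
    - [[-0.002, 0.002, 0], 0]
    - [[-0.002, 0.002, 0], 0]
    - [[-0.002, 0.002, 0], 0]
  grip: 0
  force: 25

```text
time_s: 22.2
ee_pos: [610.7, -179.9, 270.1]
tcp_rot: [[0.001, -0.899, -0.439], [-0.001, -0.439, 0.899], [-1.0, -0.0, -0.001]]
wrist_force: [-1.7, 1.1, 5.3]
opening: 0.198
```

```bash
python3 ang.py; python3 look.py 14;python3 track.py 13 14
```

```text
t 22.2 ee [ 610.69 -179.9   270.08] r 75.23 a_deg 76.49 a 1.335 travel 7.66 tool z ang 116.03 inward 115.84
Ftan -1.03 Frad -1.68 fz 5.3
22.2
top 13 14 dx -0.01 dy 0.00 mm yaw(ccw) -0.01 deg cc 0.999
side 13 14 dx -0.00 dy -0.01 mm yaw(ccw) 0.03 deg cc 0.999
```

Emit:
servo_tool:
  increments:
    - [[0, -0.0011, 0], -0.015]
    - [[0, -0.0022, 0], -0.03]
    - [[0, -0.0034, 0.0001], -0.045]
    - [[0, -0.0045, 0.0001], -0.06]
    - [[0, -0.0045, 0.0001], -0.06]
    - [[0, -0.0045, 0.0001], -0.06]
    - [[0, -0.0045, 0.0001], -0.06]
    - [[0, -0.0045, 0.0001], -0.06]

```text
time_s: 23.1
ee_pos: [614.6, -178.0, 270.1]
tcp_rot: [[0.0, -0.871, -0.492], [-0.001, -0.492, 0.871], [-1.0, -0.0, -0.001]]
wrist_force: [-2.6, -1.5, 5.6]
opening: 0.194
```

```bash
python3 ang.py; python3 look.py 15;python3 track.py 13 15
```

```text
t 23.1 ee [ 614.58 -177.96  270.08] r 75.3 a_deg 79.8 a 1.393 travel 8.23 tool z ang 119.45 inward 119.15
Ftan -2.99 Frad 0.04 fz 5.6
23.1
top 13 15 dx -0.13 dy 0.26 mm yaw(ccw) -0.16 deg cc 0.989
side 13 15 dx -0.06 dy 0.19 mm yaw(ccw) 0.06 deg cc 0.992
```

Emit:
servo_tool:
  increments:
    - [[0, -0.0011, 0], -0.015]
    - [[0, -0.0022, 0], -0.03]
    - [[0, -0.0034, 0.0001], -0.045]
    - [[0, -0.0045, 0.0001], -0.06]
    - [[0, -0.0045, 0.0001], -0.06]
    - [[0, -0.0045, 0.0001], -0.06]
    - [[0, -0.0045, 0.0001], -0.06]
    - [[0, -0.0045, 0.0001], -0.06]

```text
time_s: 24.0
ee_pos: [618.5, -175.7, 270.1]
tcp_rot: [[0.001, -0.84, -0.543], [-0.001, -0.543, 0.84], [-1.0, -0.0, -0.001]]
wrist_force: [-2.4, -1.4, 4.7]
opening: 0.199
```

```bash
python3 ang.py; python3 look.py 16;python3 track.py 13 16
```

```text
t 24.0 ee [ 618.49 -175.71  270.09] r 75.37 a_deg 83.23 a 1.453 travel 8.82 tool z ang 122.89 inward 122.58
Ftan -2.77 Frad -0.15 fz 4.7
24.0
top 13 16 dx -0.21 dy 0.93 mm yaw(ccw) 0.02 deg cc 0.977
side 13 16 dx -0.11 dy 0.74 mm yaw(ccw) 0.16 deg cc 0.972
```

Emit:
servo_tool:
  increments:
    - [[0, -0.0011, 0], -0.015]
    - [[0, -0.0022, 0], -0.03]
    - [[0, -0.0034, 0.0001], -0.045]
    - [[0, -0.0045, 0.0001], -0.06]
    - [[0, -0.0045, 0.0001], -0.06]
    - [[0, -0.0045, 0.0001], -0.06]
    - [[0, -0.0045, 0.0001], -0.06]
    - [[0, -0.0045, 0.0001], -0.06]

```text
time_s: 24.9
ee_pos: [622.2, -173.2, 270.1]
tcp_rot: [[0.001, -0.806, -0.592], [-0.001, -0.592, 0.806], [-1.0, -0.0, -0.001]]
wrist_force: [-1.9, -1.2, 5.5]
opening: 0.199
```

```bash
python3 ang.py; python3 look.py 17;python3 track.py 13 17
```

```text
t 24.9 ee [ 622.22 -173.2   270.07] r 75.4 a_deg 86.65 a 1.512 travel 9.42 tool z ang 126.32 inward 126.0
Ftan -2.2 Frad -0.13 fz 5.5
24.9
top 13 17 dx -0.13 dy 1.38 mm yaw(ccw) -0.05 deg cc 0.978
side 13 17 dx -0.10 dy 1.18 mm yaw(ccw) 0.12 deg cc 0.963
```

Emit:
servo_tool:
  increments:
    - [[0, -0.0011, 0], -0.015]
    - [[0, -0.0022, 0], -0.03]
    - [[0, -0.0034, 0.0001], -0.045]
    - [[0, -0.0045, 0.0001], -0.06]
    - [[0, -0.0045, 0.0001], -0.06]
    - [[0, -0.0045, 0.0001], -0.06]
    - [[0, -0.0045, 0.0001], -0.06]
    - [[0, -0.0045, 0.0001], -0.06]

```text
time_s: 25.8
ee_pos: [625.8, -170.5, 270.1]
tcp_rot: [[0.001, -0.769, -0.64], [-0.001, -0.64, 0.769], [-1.0, 0.0, -0.001]]
wrist_force: [-1.2, -1.5, 5.7]
opening: 0.195
```

```bash
python3 ang.py; python3 look.py 18;python3 track.py 13 18
```

```text
t 25.8 ee [ 625.82 -170.51  270.08] r 75.47 a_deg 90.06 a 1.572 travel 10.01 tool z ang 129.76 inward 129.41
Ftan -1.91 Frad 0.42 fz 5.7
25.8
top 13 18 dx -0.12 dy 1.42 mm yaw(ccw) 0.05 deg cc 0.976
side 13 18 dx -0.09 dy 1.21 mm yaw(ccw) 0.09 deg cc 0.964
```

Emit:
servo_tool:
  increments:
    - [[0, -0.0022, 0], -0.03]
    - [[0, -0.0045, 0.0001], -0.06]
    - [[0, -0.0067, 0.0003], -0.09]
    - [[0, -0.009, 0.0005], -0.12]
    - [[0, -0.0112, 0.0008], -0.15]
    - [[0, -0.0135, 0.0012], -0.18]
    - [[0, -0.0135, 0.0012], -0.18]
    - [[0, -0.0135, 0.0012], -0.18]

```text
time_s: 26.7
ee_pos: [635.6, -161.1, 270.1]
tcp_rot: [[0.001, -0.642, -0.767], [-0.001, -0.767, 0.642], [-1.0, -0.0, -0.002]]
wrist_force: [-1.4, -1.5, 5.5]
opening: 0.199
```

```bash
python3 ang.py; python3 look.py 19;python3 track.py 13 19
```

```text
t 26.7 ee [ 635.64 -161.05  270.11] r 75.63 a_deg 100.42 a 1.753 travel 11.81 tool z ang 140.09 inward 139.77
Ftan -2.06 Frad -0.06 fz 5.5
26.7Traceback (most recent call last):
  File "track.py", line 22, in <module>
    trk('top',a,b,(16,160,52,150)); trk('side',a,b,(16,160,52,220))
    ~~~^^^^^^^^^^^^^^^^^^^^^^^^^^^
  File "track.py", line 15, in trk
    cc,W=cv2.findTransformECC(A,B,W,cv2.MOTION_EUCLIDEAN,(3,200,1e-6),m,5)
         ~~~~~~~~~~~~~~~~~~~~^^^^^^^^^^^^^^^^^^^^^^^^^^^^^^^^^^^^^^^^^^^^^
cv2.error: OpenCV(4.12.0) /io/opencv/modules/video/src/ecc.cpp:589: error: (-7:Iterations do not converge) The algorithm stopped before its convergence. The correlation is going to be minimized. Images may be uncorrelated or non-overlapped in function 'findTransformECC'
```

View pics/sidez19.png

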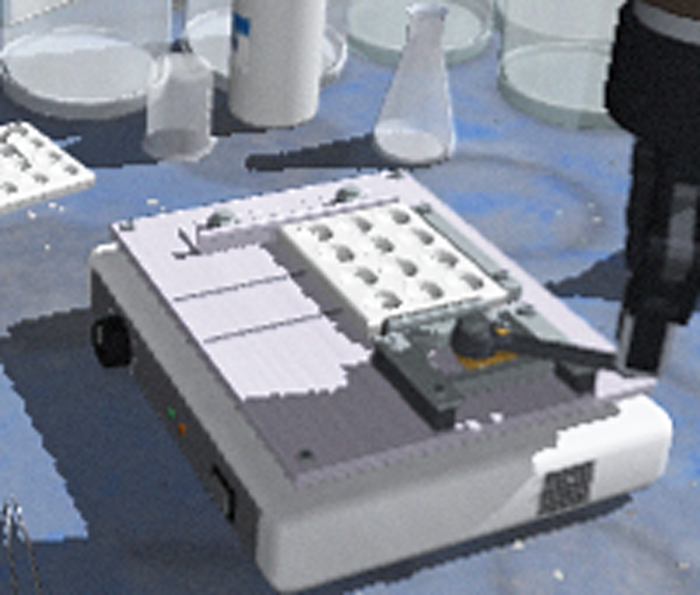

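Emit:
servo_tool:
  increments:
    - [[0, 0, 0], 0]
    - [[0, 0, 0], 0]
    - [[0, 0, 0], 0]
    - [[0, 0, 0], 0]
    - [[0, 0, 0], 0]
    - [[-0.015, 0, 0], 0]
    - [[-0.035, 0, 0], 0]
    - [[-0.055, 0, 0], 0]
  grip: 0.05

```text
time_s: 27.6
ee_pos: [635.3, -160.5, 324.4]
tcp_rot: [[-0.001, -0.642, -0.767], [0.0, -0.767, 0.642], [-1.0, 0.001, 0.001]]
wrist_force: [0.2, 0.1, -1.3]
opening: 0.582
```

Emit:
servo_tool:
  increments:
    - [[-0.01, 0.01, -0.02], 0]
    - [[-0.03, 0.03, -0.05], 0]
    - [[-0.05, 0.06, -0.08], 0]
    - [[-0.07, 0.09, -0.11], 0]
    - [[-0.08, 0.13, -0.13], 0]
    - [[-0.08, 0.17, -0.15], 0]
    - [[-0.08, 0.21, -0.16], 0]
    - [[-0.08, 0.24, -0.16], 0]

```text
time_s: 28.4
ee_pos: [603.1, -450.0, 403.1]
tcp_rot: [[-0.001, -0.643, -0.766], [0.0, -0.766, 0.643], [-1.0, 0.0, 0.001]]
wrist_force: [0.0, 0.7, -0.9]
opening: 0.585
```

```bash
python3 look.py 20;python3 track.py 13 20; python3 track.py 6 20
```

```text
28.4
top 13 20 dx -0.13 dy 1.37 mm yaw(ccw) -0.03 deg cc 0.977
side 13 20 dx -0.07 dy 1.24 mm yaw(ccw) 0.06 deg cc 0.964
top 6 20 dx 0.05 dy 7.61 mm yaw(ccw) 0.50 deg cc 0.958
side 6 20 dx 0.40 dy 7.57 mm yaw(ccw) 0.49 deg cc 0.952
```

View pics/topz20.png

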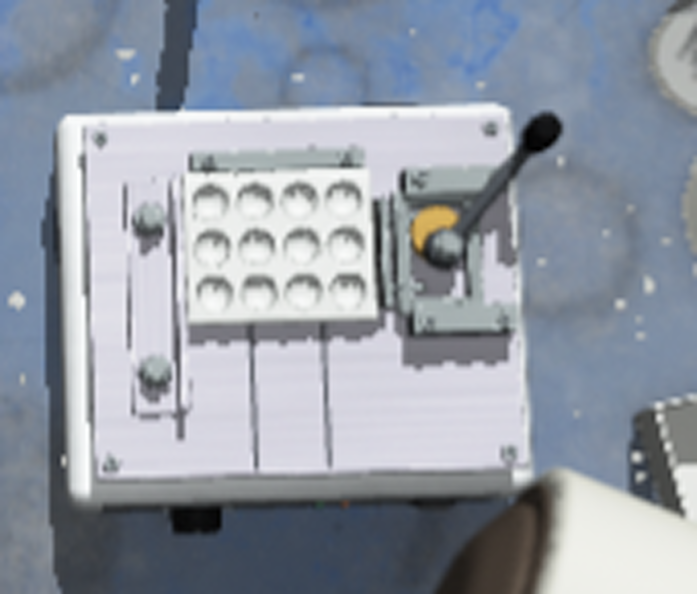

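View pics/sidez20.png

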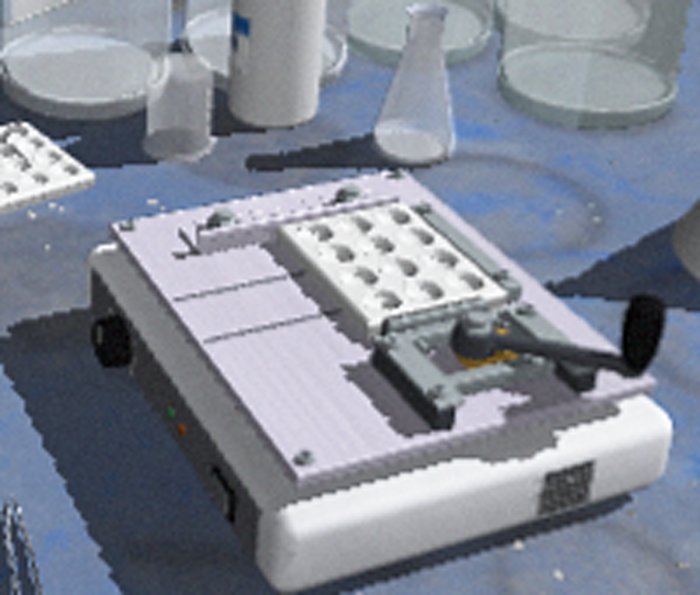

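```bash
python3 -c "
from bench import bot
print(bot.close_job())"
```

```text
the job is handed in; nothing more can be done
None
```

The plate is home against the rear stop and nipped between the pad and the side fence. I released the lever and handed the job in at about 28 s.

**How it went:**
- **First push:** I slid the plate to the stop with two spread fingertips and felt about 7 N when it seated.
- **Second push:** Closing the cam part-way squared the plate to the pad by about 0.5° and backed it about 1 mm off the stop. I let go of the lever at about 1.33 rad and pushed the plate home again (about 9 N). I then closed the cam the rest of the way in small steps, tracking the plate in both cameras.
- **Final nip:** The plate stopped moving towards the fence at a jaw travel of about 9.3 mm. I turned on to about 11.8 mm of travel (cam about 1.75 rad). That presses the pad in by about 2.5 mm, perhaps 2.7 mm.

**Last checks:**
- **Plate position:** After release, both cameras show the plate within about 0.1 mm in x of where the second push left it. It is square to that pose and still flush with the stop.
- **Loose things:** I saw no contact with them during the moves, but did not check each one at the end.

**What disagreed or was not confirmed:**
- My first picture estimate put fence contact at about 8.2 mm of travel, but tracking showed about 9.3 mm. I used the tracked value.
- The two cameras disagreed by about 7 mm on where the shaker sits front to back. I settled that from the contact positions instead.
- The tracking failed on the picture taken while the lever was still held, because of a shadow. It worked again once the arm was clear.
- The pad's press depth was worked out from lever angle and plate movement, not measured directly.

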